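Register the vial block, load and cap the vials

TASK

Set up the vial block for the next run: first, while it is still empty, push it on its deck until it sits square and flush against both steel stops. Then stand every open amber vial that is on the bench upright in a hole of its own size, all the way down, and put a cap of matching size fully on each. Finish with the block still flush against both stops; leave the dropper bottle, timer, weight and marker where they are, and spare caps may stay lying on the bench.

Things in the scene. Friction and masses are not known exactly. Their poses are not given: they have to be found in the camera images.
- deck: Fixed grey plate, 200 x 340 x 8 mm (own x -140..60, y -210..130), with two steel stops 20 mm above it: far stop along y, inner face at x=+32 mm (y -95..95); left stop along x, inner face at y=+100 mm (x -28..28). x points away from the robot, y left; yaw up to 0.2 rad. Origin at bench height, where the block belongs: flush at both stops the block has x=0, y=0, z=8 mm, same yaw as the deck.
- block: Loose aluminium vial block, 64 (x) x 200 (y) x 32 mm high, 0.65 to 1 kg, lying on the deck plate; slides when pushed on a face (4 to 12 N). Origin: centre of its underside, z up. Starts 25 to 70 mm short of each stop, turned up to 0.25 rad. Four flat-floored round holes in a row along its y, floor 10 mm above its underside.
- marker: Bystander: green marker pen lying at the far side of the bench, 130 x 14 x 14 mm.
- dropper: Bystander: clear dropper bottle with blue nozzle, 34 mm diameter, 66 mm tall, standing among the vials. Origin: centre of underside.
- timer: Bystander: grey square bench timer, 40 x 40 x 22 mm, lying among the vials. Origin: centre of underside.
- weight: Bystander: brass calibration weight with a knob, 32 mm diameter, 48 mm tall, standing among the vials. Origin: centre of underside.
- block_hole0 (a point): Centre of the mouth of a wide hole (39 mm diameter, 22 mm deep, chamfered) in the top face of the block, at block y=+72 mm, z=32 mm; axes as the block.
- block_hole1 (a point): Centre of the mouth of a wide hole (39 mm diameter, 22 mm deep, chamfered) in the top face of the block, at block y=+22 mm, z=32 mm; axes as the block.
- block_hole2 (a point): Centre of the mouth of a narrow hole (27 mm diameter, 22 mm deep, chamfered) in the top face of the block, at block y=-28 mm, z=32 mm; axes as the block.
- block_hole3 (a point): Centre of the mouth of a narrow hole (27 mm diameter, 22 mm deep, chamfered) in the top face of the block, at block y=-72 mm, z=32 mm; axes as the block.
- vial_large_a: Large amber glass vial standing open on the bench: body 36 mm diameter and 48 mm tall with a bevelled foot, above it a neck 28 mm diameter and 14 mm tall (62 mm in all), 70 g. Origin: centre of the underside, z up. May be absent (None from the start).
- vial_large_b: Large amber glass vial standing open on the bench: body 36 mm diameter and 48 mm tall with a bevelled foot, above it a neck 28 mm diameter and 14 mm tall (62 mm in all), 70 g. Origin: centre of the underside, z up. May be absent (None from the start).
- cap_large_a: Large white plastic push-over cap, 38 mm outer diameter, 18 mm tall, lying mouth down on the bench; its recess is 32 mm wide and 12 mm deep, so that on a large vial it rests on the neck with its underside 50 mm above the underside of the vial. Origin: centre of its underside (mouth), z up. The two large caps are alike.
- cap_large_b: Large white plastic push-over cap, 38 mm outer diameter, 18 mm tall, lying mouth down on the bench; its recess is 32 mm wide and 12 mm deep, so that on a large vial it rests on the neck with its underside 50 mm above the underside of the vial. Origin: centre of its underside (mouth), z up. The two large caps are alike.
- vial_small_a: Small amber glass vial standing open on the bench: body 24 mm diameter and 48 mm tall with a bevelled foot, above it a neck 17 mm diameter and 14 mm tall (62 mm in all), 35 g. Origin: centre of the underside, z up. May be absent (None from the start).
- vial_small_b: Small amber glass vial standing open on the bench: body 24 mm diameter and 48 mm tall with a bevelled foot, above it a neck 17 mm diameter and 14 mm tall (62 mm in all), 35 g. Origin: centre of the underside, z up. May be absent (None from the start).
- cap_small_a: Small white plastic push-over cap, 27 mm outer diameter, 18 mm tall, lying mouth down on the bench; its recess is 21 mm wide and 12 mm deep, so that on a small vial it rests on the neck with its underside 50 mm above the underside of the vial. Origin: centre of its underside (mouth), z up. The two small caps are alike.
- cap_small_b: Small white plastic push-over cap, 27 mm outer diameter, 18 mm tall, lying mouth down on the bench; its recess is 21 mm wide and 12 mm deep, so that on a small vial it rests on the neck with its underside 50 mm above the underside of the vial. Origin: centre of its underside (mouth), z up. The two small caps are alike.
Not all that is in view belongs to the job. What is shaped like the vial_large_a but green, pink or red is not meant.

How it is judged:
By the outcome, as a careful person would: the job done as asked, in the order asked, and still so for the second after the job is handed in, with the robot touching nothing.
Of vial_large_a, vial_large_b, vial_small_a, vial_small_b only 3 to 4 are there at a start; the rules pass over those that are not, and their reading is None.
At some moment in a run one of block, cap_large_a, cap_large_b, cap_small_a, cap_small_b may be knocked a few centimetres aside while the robot is not near it.
It also fails if it takes over 210 s, if anything falls off the work surface, if the arm or the gripper's body presses on something with over 40 N, if the wrist force passes 120 N, or if a joint passes its speed limit or range.

ROBOT

A 6-joint arm with a two-finger parallel gripper is mounted at the origin on the work surface. World frame = base frame: x ahead of the robot, y to its left, z up, the work surface at z = 0. Lengths are in m, angles in rad, forces in N, time in s.
With the tool pointing down it reaches from about 0.325 to 0.75 m from the base axis. Payload 7.6 kg.
Tool frame: the origin (TCP) lies midway between the tips of the shut fingers; the grasp point (between the pads) lies 19 mm behind it; z points along the fingers, y is the line along which they close (so a half turn about z gives the same grasp; the last joint's range is limited). The gripper opens to 85 mm and grips with 20 to 120 N. Pads are 22 mm wide; open, the fingers measure 114 mm over their backs; the gripper's body (76 mm by 85 mm) begins 54 mm behind the grasp point. The pads swing forward as they close: fully open they stand 13 mm farther back than shut.
Start: joints at [-1.377, 0.052, 1.401, -0, 1.689, -0.07], TCP at [0.137, -0.507, 0.231] pointing down, gripper open.
Joint ranges: [-2.9, 2.9], [-0.91, 2.17], [0.12, 2.37], [-1.06, 4.2], [0.26, 2.73], [-2.93, 2.93]. Speed limits (rad/s): [2.57, 2.57, 3.01, 3.14, 3.14, 3.14].

INTERFACE

Orientations are given as a unit quaternion [w, x, y, z].
In Python, from station import * gives the robot as it stands.
- The arm moves only by the tool drive_tool, never from a script. Its argument "steps" is text: rows parted by semicolons, each of 5 numbers parted by spaces: the shift along the tool's x, y, z in units of 0.05 m (1.0 is 0.05 m), then the turn about the tool's z in units of 45 degrees (1.0 is 45 degrees), then the closure, from 0 (fully open) to 1 (shut). In form: dx dy dz twist claw; .... A call has 1 to 12 rows; each row shifts and turns the commanded pose from where the row before left it, along the tool's axes as they then stand; what a row does not reach is not made up. A row lasts 1/10 s, in which the tool goes at most 50 mm and 8.59 degrees, less where a joint would pass 70% of its speed; a pose out of reach is approached as far as the arm can. A call with a number of a shift or a turn outside -1 to 1 is refused whole. A call with a gripper value outside its range is refused whole. The fingers move at their own pace and stop on an object; "force" is the grip in N (left out, the last holds). Time passes only in rows, so rows that do not move let the fingers close. It gives the time, the measured TCP pose, the force, the opening and the grip force at its end, in the units of the state.
- state(): the state, without advancing time (a new reading comes with each control period).
- get_image(name): name is "side" or "top"; returns (picture, depth): 480x640x3 uint8, red, green, blue; 480x640 float32, m along the optical axis (not along the pixel's ray), 0 where there is no reading.
- calibration(name): a dict with "K" (3x3 intrinsics, pixels), "k1" (the pictures are not rectified: a ray, as slopes to the right and down, at radius r is drawn at 1 + k1 r^2 times it, then the intrinsics apply), "view" (4x4, takes a point from world to camera coordinates). Camera axes: x right, y down, z forward; pixel columns grow to the right and rows downward; lengths in m; the calibration is good to about 2 mm. A picture is of the moment at which its call begins. calibration takes no time and is no camera call.
- finish_job(): hands the job in; it is judged then, once.
The state is a dict: "time": time; "qpos": joint angles; "joint_vel": joint speeds; "joint_efforts": joint torques, N m; "eef_pos": TCP position; "ee_rot": TCP orientation; "wrist_force": force on the tool from outside, world axes, zero at the start; "torque": the same for the moment, N m; "opening": finger opening in m; "gripper_force": force on a finger pad.
Only numpy, scipy, OpenCV 4.12 (cv2) and the standard library are available. Lean on these libraries where they do the work, as an engineer would, in place of code of your own. Each camera call takes 0.05 s, during which the arm holds its last target. There are 200 camera calls.

## Working session

There is one attempt and no reset: what is moved stays moved. The work goes in short steps, Python scripts to look and compute and a tool call to move; the robot and the scene stay as the last step left them, time stands still between calls to the robot, and variables do not carry over. Pictures are saved under pics/ and viewed, at most 14 in all, crops included, and the job is handed in when it is done.

Besides the shell and the picture viewer there is one more tool, called as name(argument=value, ...) on one line, values as JSON. drive_tool: Moves the arm, as the interface text tells. Shifts and turns lie within -1 to 1; 1 stands for 0.05 m of shift or 45 degrees of turn. Its arguments: {"type":"object","properties":{"steps":{"type":"string"},"force":{"type":"number"}},"required":["steps"]}

```bash
ls; mkdir -p pics; cat > h.py <<'E'
import numpy as np, cv2
from station import *
def grab(name,fn=None):
    im,d=get_image(name)
    np.savez('/tmp/%s.npz'%name,im=im,d=d)
    if fn: cv2.imwrite('pics/'+fn,im[:,:,::-1])
    return im,d
def load(name):
    z=np.load('/tmp/%s.npz'%name); return z['im'],z['d']
def cal(name):
    c=calibration(name); return np.array(c['K']),float(c['k1']),np.array(c['view'])
def ray(name,uv):
    K,k1,V=cal(name); uv=np.atleast_2d(np.float64(uv)).reshape(-1,1,2)
    p=cv2.undistortPoints(uv,K,np.array([k1,0,0,0.]),).reshape(-1,2)
    return p,V
def at_z(name,uv,z):
    "world points on plane z"
    p,V=ray(name,uv); R,t=V[:3,:3],V[:3,3]; c=-R.T@t
    d=np.c_[p,np.ones(len(p))]@R
    return c+d*((z-c[2])/d[:,2])[:,None]
def cloud(name,d):
    K,k1,V=cal(name); v,u=np.mgrid[:480,:640]
    p,_=ray(name,np.c_[u.ravel(),v.ravel()]); 
    P=np.c_[p,np.ones(len(p))]*d.ravel()[:,None]
    W=(P-V[:3,3])@V[:3,:3]; W[d.ravel()==0]=np.nan
    return W.reshape(480,640,3)
def proj(name,P):
    K,k1,V=cal(name); P=np.atleast_2d(P)@V[:3,:3].T+V[:3,3]
    s=P[:,:2]/P[:,2:]; s=s*(1+k1*(s**2).sum(1))[:,None]
    return s@K[:2,:2].T+K[:2,2]
E
python3 - <<'E'
from h import *
grab('top','top0.png');grab('side','side0.png')
for n in('top','side'):
    K,k,V=cal(n);print(n,K[0,0],k,-V[:3,:3].T@V[:3,3])
s=state();print(s['eef_pos'],s['ee_rot'],s['opening'],s['time'],s['wrist_force'])
E
```

```text
pics
top 515.4308438336622 -0.07620870869282191 [ 0.38833261 -0.08773438  0.94212237]
side 570.8470552028175 -0.016151188896923168 [ 0.33703403 -0.78663358  0.58471297]
[ 0.1368551  -0.50656696  0.23055634] [-6.97408993e-04  9.91315380e-01  1.31504108e-01 -3.76608944e-05] 0.08518713624400218 0.1 [-0.68628808 -0.61926959  0.0483399 ]
```

View pics/top0.png

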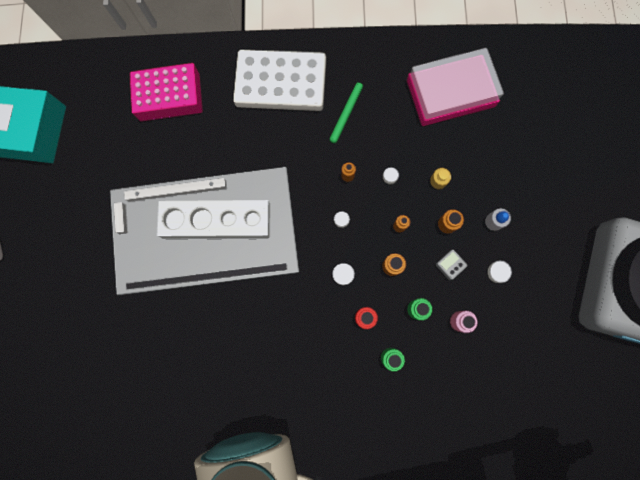

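View pics/side0.png

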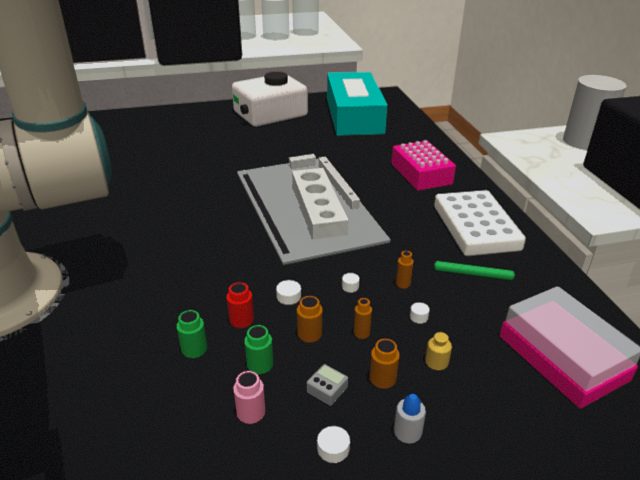

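The top view shows four amber vials: small at (348,171) and (402,223), large at (452,220) and (395,264). The caps are small at (391,175) and (341,219), large at (343,273) and (500,271). Things that could be mistaken for a vial are red (366,318), green (421,309) and (394,360), pink (464,321), the brass weight (441,178) and the dropper (499,218). I choose by amber colour. The block is at (213,219), with the far stop at (175,190) and the left stop at (119,217).

```bash
cat > m.py <<'E'
from h import *
def rect(P):
    (c,(a,b),ang)=cv2.minAreaRect(P.astype(np.float32)*1000)
    return np.round(c,1),round(a,1),round(b,1),round(ang,2)
def comps(name='top',lo=.015,hi=.08,n=25):
    im,d=load(name);W=cloud(name,d)
    m=((W[...,2]>lo)&(W[...,2]<hi)&(W[...,0]<.75)&(W[...,0]>.15)).astype(np.uint8)
    k,l,st,c=cv2.connectedComponentsWithStats(m,connectivity=4)
    for i in range(1,k):
        if st[i,4]<n: continue
        P=W[l==i];zt=np.nanpercentile(P[:,2],95);Q=P[P[:,2]>zt-.006][:,:2]
        (cx,cy),r=cv2.minEnclosingCircle(Q.astype(np.float32)*1000)
        print(np.round(c[i]),st[i,4],'ztop %.0f'%(zt*1e3),'circ',round(cx),round(cy),round(r,1),im[l==i].mean(0).astype(int),'rect',rect(Q))
if __name__=='__main__':
    comps()
    im,d=load('top')
    cv2.imwrite('pics/c1.png',cv2.resize(im[150:310,90:310],None,fx=3.6,fy=3.6,interpolation=cv2.INTER_CUBIC)[:,:,::-1])
    cv2.imwrite('pics/c2.png',cv2.resize(im[150:300,320:520],None,fx=4,fy=4,interpolation=cv2.INTER_CUBIC)[:,:,::-1])
E
python3 m.py
```

```text
[437. 113.] 421 ztop 60 circ 748 -293 25.8 [163  89 122] rect (array([ 746.1, -293.8]), 13.4, 51.2, 8.62)
[ 27. 138.] 2094 ztop 75 circ 722 480 48.4 [ 33 140 134] rect (array([716.8, 480.6]), 66.0, 83.0, 0.09)
[348. 171.] 189 ztop 62 circ 640 -124 8.6 [130  81  34] rect (array([ 639.5, -123. ]), 14.3, 15.8, 89.44)
[390. 174.] 136 ztop 20 circ 636 -202 13.3 [217 218 222] rect (array([ 635.2, -202.7]), 24.2, 25.4, 87.72)
[441. 177.] 278 ztop 48 circ 626 -294 9.4 [182 153  75] rect (array([ 627. , -293.9]), 17.3, 17.6, 85.7)
[176. 189.] 995 ztop 29 circ 616 198 94.8 [196 194 192] rect (array([618. , 197.7]), 17.5, 189.3, 5.83)
[214. 219.] 3950 ztop 41 circ 558 122 104.6 [206 207 207] rect (array([558.7, 122.2]), 201.4, 64.9, 88.78)
[120. 217.] 337 ztop 29 circ 567 301 28.9 [185 183 180] rect (array([567. , 300.9]), 57.3, 18.8, 5.43)
[498. 218.] 354 ztop 63 circ 546 -392 8.7 [ 96 111 136] rect (array([ 546.2, -392.4]), 15.5, 15.3, 50.39)
[451. 221.] 409 ztop 63 circ 543 -305 14.1 [122  80  40] rect (array([ 543.7, -305.6]), 25.7, 27.7, 42.47)
[341. 219.] 135 ztop 20 circ 555 -109 13.2 [2
[... 427 characters left out ...]
7  95  54] rect (array([ 467.9, -198.9]), 26.5, 26.2, 43.05)
[500. 272.] 273 ztop 19 circ 452 -392 19.1 [216 218 222] rect (array([ 450.8, -392.6]), 36.3, 36.2, 57.2)
[343. 274.] 290 ztop 20 circ 454 -109 18.7 [220 221 225] rect (array([ 453.8, -109.2]), 34.1, 36.1, 88.63)
[420. 309.] 398 ztop 63 circ 388 -242 14.1 [ 60 127  76] rect (array([ 388.5, -241.4]), 27.0, 26.9, 88.84)
[365. 318.] 357 ztop 63 circ 376 -146 13.7 [156  59  57] rect (array([ 375.5, -146.7]), 25.5, 26.8, 89.86)
[464. 321.] 436 ztop 63 circ 366 -318 14.3 [144 109 126] rect (array([ 365.6, -317.8]), 27.8, 25.1, 88.7)
[393. 359.] 400 ztop 63 circ 304 -191 14.3 [ 63 129  79] rect (array([ 304.9, -190.6]), 27.0, 26.5, 89.32)
```

View pics/c1.png

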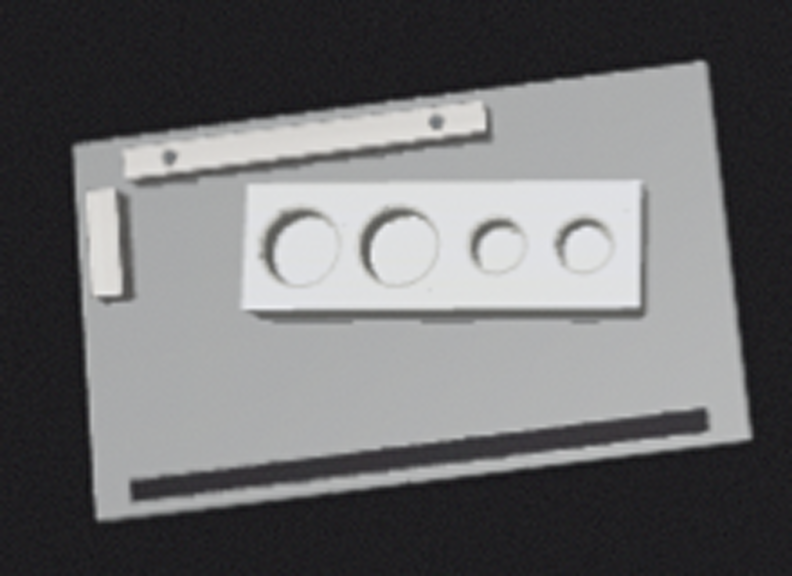

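View pics/c2.png

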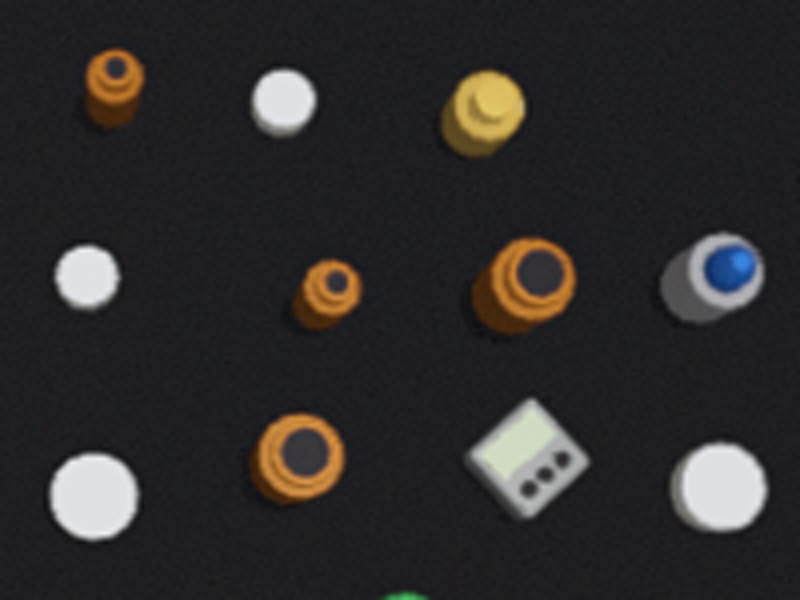

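The crops confirm the choice: four amber vials, four white caps in two sizes, and the timer, weight and dropper standing apart. The deck corners in crop 1 are (74,145), (708,62), (752,438) and (97,521). Next I fit the deck and block poses.

```bash
cat > d.py <<'E'
from m import *
def o(p,s=3.6,ox=90,oy=150): return (np.array(p,float)+.5)/s-.5+[ox,oy]
def ang(a,b): v=b-a; return np.arctan2(-v[0],v[1])  # yaw from a vector along +y
E
python3 - <<'E'
from d import *
D=at_z('top',o([(74,145),(708,62),(752,438),(97,521)]),.008)
print(D.round(4)); print('yaw',ang(D[1],D[0]),ang(D[2],D[3]),np.linalg.norm(D[0]-D[1]),np.linalg.norm(D[0]-D[3]))
y=(ang(D[1],D[0])+ang(D[2],D[3]))/2
c=D.mean(0)[:2]; R=np.array([[np.cos(y),-np.sin(y)],[np.sin(y),np.cos(y)]])
print('deck origin',c-R@[-.04,-.04],y)
S=at_z('top',o([(128,180),(488,132),(484,103),(124,151)]),.028);print('far stop',S.mean(0)-np.r_[R@[.042,0],0], ang(S[1],S[0]),ang(S[2],S[3]))
B=at_z('top',o([(247,183),(642,180),(643,308),(241,310)]),.04);print('block',B.mean(0),ang(B[1],B[0]),ang(B[2],B[3]))
# depth based stops in deck frame
im,d=load('top');W=cloud('top',d);m=((W[...,2]>.022)&(W[...,2]<.034)).astype(np.uint8)
k,l,st,cc=cv2.connectedComponentsWithStats(m,connectivity=4)
for p in((176,189),(120,217)):
    P=W[l==l[p[1],p[0]]];print(rect(P[:,:2]))
s=state();print(s['eef_pos'])
E
```

```text
[[ 0.6228  0.3277  0.008 ]
 [ 0.6575 -0.0095  0.008 ]
 [ 0.461  -0.0297  0.008 ]
 [ 0.4248  0.3071  0.008 ]]
yaw 0.10249106821181737 0.10705684329069465 0.3389746898867618 0.19903354275863963
deck origin [0.57711288 0.1928681 ] 0.104773955751256
far stop [0.57413835 0.19225557 0.028     ] 0.10506465449189631 0.10425660483214835
block [0.55795466 0.12198797 0.04      ] -0.019621676851048733 -0.018176319746013987
(array([618.2, 197.7]), 18.0, 189.3, 5.83)
(array([566.9, 300.9]), 57.4, 18.9, 5.52)
[ 0.1368551  -0.50656696  0.23055634]
```

drive_tool(steps="0 0 0 -0.15 0;0 0 0 -0.15 0;0 0 0 -0.15 0;0 0 0 -0.15 0.5;0 0 0 -0.15 0.5;0 0 0 -0.15 0.5;0 0 0 -0.15 0.5;0 0 0 -0.15 0.5;0 0 0 -0.15 1;0 0 0 -0.15 1;0 0 0 -0.15 1;0 0 0 -0.15 1", force=30)

```text
time: 1.3
eef_pos: [0.1369, -0.5067, 0.2308]
ee_rot: [-0.0, 0.667, 0.745, 0.0]
wrist_force: [0.1, -0.0, 0.1]
opening: -0.0001
gripper_force: 0.0
```

```bash
cat > g.py <<'E'
from m import *
O=np.array([.5755,.1928]);Y=.1045
def todeck(p): c,s=np.cos(Y),np.sin(Y); v=np.array(p[:2])-O; return np.array([c*v[0]+s*v[1],-s*v[0]+c*v[1]])
def toworld(p): c,s=np.cos(Y),np.sin(Y); return O+np.array([c*p[0]-s*p[1],s*p[0]+c*p[1]])
def st():
    s=state();q=s['ee_rot'];R=np.array([[1-2*(q[2]**2+q[3]**2),2*(q[1]*q[2]-q[0]*q[3])],[2*(q[1]*q[2]+q[0]*q[3]),1-2*(q[1]**2+q[3]**2)],[2*(q[1]*q[3]-q[0]*q[2]),2*(q[2]*q[3]+q[0]*q[1])]])
    print('t %.2f eef'%s['time'],s['eef_pos'].round(4) if hasattr(s['eef_pos'],'round') else s['eef_pos'],'deck',todeck(s['eef_pos']).round(4),'F',np.round(s['wrist_force'],1),'open %.4f grip %.1f'%(s['opening'],s['gripper_force']),'toolx ang %.4f'%np.arctan2(R[1,0],R[0,0]),'want %.4f'%(Y+np.pi/2))
    return s,R
def go(target,z=None):
    s,R=st();d=np.array(target)-np.array(s['eef_pos'])[:2]
    print('to',np.round(target,4),'units x %.3f y %.3f'%tuple(R[:2].T@d/.05), '' if z is None else 'z %.3f'%((s['eef_pos'][2]-z)/.05))
E
python3 -c "
from g import *
go(toworld([-.085,-.069]),.022)
for p in [(.64,-.123),(.5412,-.2162),(.5437,-.3055),(.468,-.199),(.6352,-.2027),(.555,-.1087),(.4538,-.109),(.451,-.3925)]: print(p,todeck(p).round(4))
"
```

```text
t 1.30 eef [ 0.1369 -0.5067  0.2308] deck [-0.5092 -0.6499] F [ 0.1 -0.   0.1] open -0.0001 grip 0.0 toolx ang 1.6823 want 1.6753
to [0.4982 0.1153] units x 11.558 y 8.565 z 4.176
(0.64, -0.123) [ 0.0312 -0.3208]
(0.5412, -0.2162) [-0.0768 -0.4032]
(0.5437, -0.3055) [-0.0836 -0.4923]
(0.468, -0.199) [-0.1478 -0.3784]
(0.6352, -0.2027) [ 0.0181 -0.3996]
(0.555, -0.1087) [-0.0518 -0.2977]
(0.4538, -0.109) [-0.1525 -0.2875]
(0.451, -0.3925) [-0.1849 -0.5691]
```

drive_tool(steps="0.8 0.6 0 0.009 1;0.8 0.6 0 0 1;0.8 0.6 0 0 1;0.8 0.6 0 0 1;0.8 0.6 0 0 1;0.8 0.6 0 0 1;0.8 0.6 0 0 1;0.8 0.6 0 0 1;0.8 0.6 0 0 1;0.8 0.6 0 0 1;0.8 0.6 0 0 1;0.8 0.6 0 0 1")

```text
time: 2.5
eef_pos: [0.4476, 0.009, 0.2311]
ee_rot: [0.0, 0.671, 0.742, -0.0]
wrist_force: [0.5, -1.8, 0.3]
opening: -0.0001
gripper_force: 0.0
```

```bash
python3 -c "
from g import *
go(toworld([-.085,-.069]),.022)"
```

```text
t 2.50 eef [0.4476 0.009  0.2311] deck [-0.1464 -0.1695] F [ 0.5 -1.8  0.3] open -0.0001 grip 0.0 toolx ang 1.6708 want 1.6753
to [0.4982 0.1153] units x 2.015 y 1.219 z 4.182
```

drive_tool(steps="0.7 0.4 0.3 0 1;0.7 0.4 0.5 0 1;0.62 0.3 0.7 0 1;0 0 0.8 0 1;0 0 0.7 0 1;0 0 0.6 0 1;0 0 0.4 0 1;0 0 0.18 0 1;0 0 0 0 1")

```text
time: 3.4
eef_pos: [0.4909, 0.1126, 0.0211]
ee_rot: [-0.001, 0.671, 0.741, -0.001]
wrist_force: [-0.8, -0.6, 0.6]
opening: 0.0001
gripper_force: 0.0
```

```bash
python3 -c "
from g import *
go(toworld([-.085,-.069]),.022)"
```

```text
t 3.40 eef [0.4909 0.1126 0.0211] deck [-0.0925 -0.071 ] F [-0.8 -0.6  0.6] open 0.0001 grip 0.0 toolx ang 1.6704 want 1.6753
to [0.4982 0.1153] units x 0.040 y 0.150 z -0.018
```

drive_tool(steps="0.04 0.12 0 -0.006 1;0 0.1 0 0 1;0 0.1 0 0 1;0 0.1 0 0 1;0 0.08 0 0 1;0 0.08 0 0 1;0 0.08 0 0 1;0 0.06 0 0 1;0 0.06 0 0 1;0 0 0 0 1")

```text
time: 4.4
eef_pos: [0.5296, 0.1184, 0.0224]
ee_rot: [-0.001, 0.669, 0.743, -0.001]
wrist_force: [-7.0, -2.4, 6.0]
opening: 0.0001
gripper_force: 3.9
```

```bash
python3 -c "
from g import *
st();grab('top');comps(lo=.022,n=900)"
```

```text
t 4.40 eef [0.5296 0.1184 0.0224] deck [-0.0534 -0.0692] F [-7.  -2.4  6. ] open 0.0001 grip 3.9 toolx ang 1.6750 want 1.6753
[ 26. 137.] 1975 ztop 76 circ 722 480 47.3 [ 34 145 138] rect (array([719., 483.]), 79.9, 65.9, 85.42)
[246. 208.] 1365 ztop 41 circ 576 64 50.3 [206 207 207] rect (array([576.6,  64.4]), 64.9, 81.1, 0.6)
[601. 282.] 2314 ztop 78 circ 433 -600 103.5 [68 70 72] rect (array([ 432.7, -567.1]), 74.3, 206.9, 89.76)
```

drive_tool(steps="0 0.06 0 0 1;0 0.06 0 0 1;0 0.06 0 0 1;0 0.05 0 0 1;0 0 0 0 1")

```text
time: 4.95
eef_pos: [0.5393, 0.1187, 0.022]
ee_rot: [-0.002, 0.669, 0.743, -0.004]
wrist_force: [-17.1, -5.7, 10.7]
opening: -0.0003
gripper_force: 8.8
```

```bash
python3 -c "
from g import *
st()"
```

```text
t 4.95 eef [0.5393 0.1187 0.022 ] deck [-0.0438 -0.0699] F [-17.1  -5.7  10.7] open -0.0003 grip 8.8 toolx ang 1.6748 want 1.6753
```

drive_tool(steps="0 0.06 0 0 1;0 0.06 0 0 1;0 0 0 0 1;0 0 0 0 1")

```text
time: 5.35
eef_pos: [0.5396, 0.1188, 0.0219]
ee_rot: [-0.007, 0.669, 0.743, -0.01]
wrist_force: [-50.1, -11.4, 33.3]
opening: -0.0001
gripper_force: 26.0
```

```bash
python3 -c "
from g import *
st()"
```

```text
t 5.35 eef [0.5396 0.1188 0.0219] deck [-0.0434 -0.0699] F [-50.1 -11.4  33.3] open -0.0001 grip 26.0 toolx ang 1.6753 want 1.6753
```

drive_tool(steps="0 -0.2 0 0 1;0 -0.3 0 0 1;0 0 -0.7 0 1;-0.4 0 -0.7 0 1;-0.7 0.2 0 0 1;-0.7 0.3 0 0 1;-0.6 0.3 0 0 1;-0.2 0.3 0 0 1;0 0.2 0 0 1;0 0 0 0 1")

```text
time: 6.35
eef_pos: [0.6021, -0.005, 0.0923]
ee_rot: [0.0, 0.67, 0.743, 0.0]
wrist_force: [-0.3, 0.0, 0.1]
opening: 0.0001
gripper_force: 0.0
```

```bash
python3 -c "
from g import *
go(toworld([-.003,-.198]),.022);grab('top','b1.png')
im,d=load('top');cv2.imwrite('pics/c3.png',cv2.resize(im[150:310,90:310],None,fx=3.6,fy=3.6,interpolation=cv2.INTER_CUBIC)[:,:,::-1])"
```

```text
t 6.35 eef [ 0.6021 -0.005   0.0923] deck [ 0.0058 -0.1995] F [-0.3  0.   0.1] open 0.0001 grip 0.0 toolx ang 1.6744 want 1.6753
to [ 0.5932 -0.0044] units x 0.030 y -0.176 z 1.405
```

View pics/c3.png

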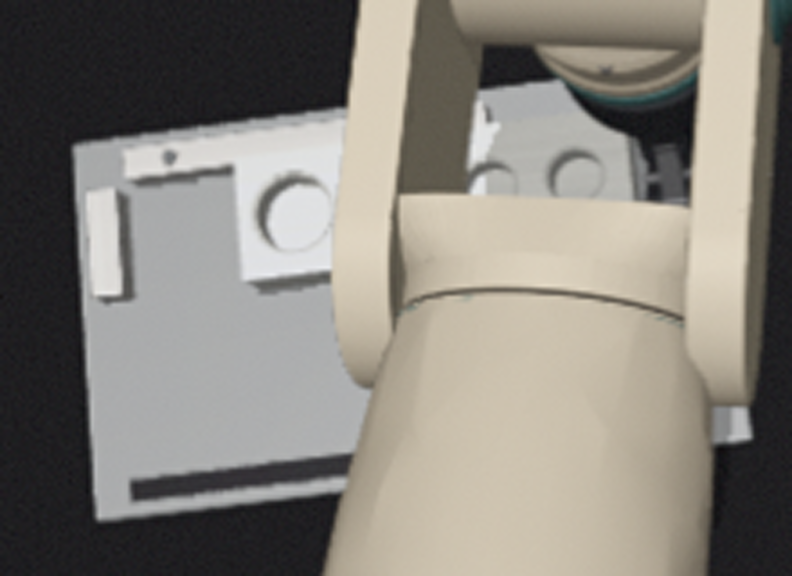

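The block now sits flush along the far stop, with its left end at crop (238,160..280), about 70 mm short of the left stop. The gripper is just right of it.

drive_tool(steps="0 -0.17 0.5 0 1;0 0 0.5 0 1;0 0 0.4 0 1;0.1 0 0 0 1;0.15 0 0 0 1;0.15 0 0 0 1;0.15 0 0 0 1;0.15 0 0 0 1;0.15 0 0 0 1;0.15 0 0 0 1;0.15 0 0 0 1;0 0 0 0 1")

```text
time: 7.6
eef_pos: [0.5874, 0.0525, 0.0239]
ee_rot: [0.001, 0.669, 0.743, 0.001]
wrist_force: [0.6, -1.8, 0.7]
opening: -0.0003
gripper_force: 0.4
```

```bash
python3 -c "
from g import *
go(toworld([-.003,-.111]),.022)"
```

```text
t 7.60 eef [0.5874 0.0525 0.0239] deck [-0.0028 -0.1408] F [ 0.6 -1.8  0.7] open -0.0003 grip 0.4 toolx ang 1.6760 want 1.6753
to [0.5841 0.0821] units x 0.596 y -0.004 z 0.038
```

drive_tool(steps="0.1 0 0 0 1;0.1 0 0 0 1;0.1 0 0 0 1;0.08 0 0 0 1;0.08 0 0 0 1;0 0 0 0 1")

```text
time: 8.2
eef_pos: [0.5851, 0.0741, 0.0238]
ee_rot: [0.001, 0.669, 0.743, 0.0]
wrist_force: [-0.7, -6.0, 3.1]
opening: 0.0001
gripper_force: 2.5
```

```bash
python3 -c "
from g import *
go(toworld([-.003,-.111]),.022)"
```

```text
t 8.20 eef [0.5851 0.0741 0.0238] deck [-0.0028 -0.119 ] F [-0.7 -6.   3.1] open 0.0001 grip 2.5 toolx ang 1.6751 want 1.6753
to [0.5841 0.0821] units x 0.161 y -0.004 z 0.037
```

drive_tool(steps="0.08 0 0 0 1;0.06 0 0 0 1;0.06 0 0 0 1;0.06 0 0 0 1;0 0 0 0 1")

```text
time: 8.7
eef_pos: [0.5843, 0.0824, 0.0239]
ee_rot: [0.004, 0.67, 0.742, -0.002]
wrist_force: [1.4, -22.5, 4.1]
opening: 0.0003
gripper_force: 11.6
```

```bash
python3 -c "
from g import *
go(toworld([-.003,-.111]),.022)"
```

```text
t 8.70 eef [0.5843 0.0824 0.0239] deck [-0.0028 -0.1107] F [  1.4 -22.5   4.1] open 0.0003 grip 11.6 toolx ang 1.6730 want 1.6753
to [0.5841 0.0821] units x -0.007 y -0.004 z 0.038
```

drive_tool(steps="0.06 0 0 0 1;0.04 0 0 0 1;0 0 0 0 1;0 0 0 0 1")

```text
time: 9.1
eef_pos: [0.5842, 0.0826, 0.024]
ee_rot: [0.007, 0.671, 0.741, -0.005]
wrist_force: [1.5, -41.7, 5.6]
opening: 0.0001
gripper_force: 20.9
```

drive_tool(steps="-0.3 0 0 0 1;-0.3 0 0 0 1;0 -0.6 -0.4 0 1;0 -0.7 -0.4 0 1;0.6 -0.5 -0.3 0 1;0.8 0 0 0 1;0.8 0 0 0 1;0.4 0 0.2 0 1;0.1 0 0.4 0 1;0 0 0.4 0 1;0 0 0 0 1")

```text
time: 10.2
eef_pos: [0.4798, 0.1877, 0.0247]
ee_rot: [-0.002, 0.669, 0.743, -0.002]
wrist_force: [-0.3, 0.0, -0.2]
opening: -0.0001
gripper_force: 0.0
```

```bash
python3 -c "
from g import *
go(toworld([-.044,0]),.022)"
```

```text
t 10.20 eef [0.4798 0.1877 0.0247] deck [-0.0957  0.0049] F [-0.3  0.  -0.2] open -0.0001 grip 0.0 toolx ang 1.6765 want 1.6753
to [0.5317 0.1882] units x -0.100 y 1.034 z 0.053
```

drive_tool(steps="0 0.3 0 0 1;0 0.3 0 0 1;0 0.2 0 0 1;0 0.1 0 0 1;0 0.08 0 0 1;0 0.06 0 0 1;0 0.06 0 0 1;0 0.04 0 0 1;0 0 0 0 1")

```text
time: 11.1
eef_pos: [0.5324, 0.1929, 0.0275]
ee_rot: [-0.005, 0.669, 0.743, -0.007]
wrist_force: [-36.4, -8.0, 24.8]
opening: -0.0
gripper_force: 18.7
```

```bash
python3 -c "
from g import *
st()"
```

```text
t 11.10 eef [0.5324 0.1929 0.0275] deck [-0.0429  0.0046] F [-36.4  -8.   24.8] open -0.0000 grip 18.7 toolx ang 1.6761 want 1.6753
```

Flush again. I back off, rise, clear the view and look.

drive_tool(steps="0 -0.3 0 0 1;0 -0.4 -0.3 0 1;0 -0.4 -0.8 0 1;-0.5 0 -0.8 0 1;-0.9 0 -0.8 0 0.5;-0.9 0 0 0 0.5;-0.9 0 0 0 0.5;-0.9 0 0 0 0.5;-0.9 0 0 0 0.5;-0.9 0 0 0 0.5;-0.9 0 0 0 0.5;-0.5 0 0 0 0.5")

```text
time: 12.3
eef_pos: [0.5207, -0.1706, 0.1557]
ee_rot: [0.0, 0.67, 0.742, -0.0]
wrist_force: [0.8, 0.1, 0.8]
opening: 0.043
gripper_force: 0.0
```

```bash
python3 -c "
from g import *
st();grab('top');comps(n=60)
im,d=load('top');cv2.imwrite('pics/c4.png',cv2.resize(im[150:310,90:310],None,fx=3.6,fy=3.6,interpolation=cv2.INTER_CUBIC)[:,:,::-1])"
```

```text
t 12.30 eef [ 0.5207 -0.1706  0.1557] deck [-0.0924 -0.3557] F [0.8 0.1 0.8] open 0.0430 grip 0.0 toolx ang 1.6728 want 1.6753
[437. 113.] 420 ztop 60 circ 747 -294 25.8 [163  89 123] rect (array([ 747.2, -293.5]), 13.8, 51.4, 10.49)
[ 27. 138.] 2089 ztop 76 circ 722 482 47.8 [ 33 141 134] rect (array([717.2, 481.7]), 65.4, 80.9, 0.24)
[173. 206.] 4798 ztop 41 circ 578 194 104.7 [203 203 202] rect (array([578.1, 193.8]), 65.8, 201.3, 6.12)
[498. 218.] 354 ztop 64 circ 546 -392 8.7 [ 95 110 136] rect (array([ 546.1, -392.5]), 14.0, 16.6, 81.96)
[600. 282.] 2435 ztop 78 circ 433 -598 102.6 [67 69 71] rect (array([ 433.3, -565. ]), 205.1, 73.3, 0.16)
[456. 266.] 283 ztop 24 circ 464 -308 24.4 [150 153 150] rect (array([ 463.4, -308.3]), 31.5, 40.4, 42.35)
[394. 266.] 283 ztop 63 circ 467 -199 13.5 [130  91  52] rect (array([ 463.4, -199.6]), 19.1, 26.5, 6.98)
[500. 271.] 286 ztop 19 circ 452 -393 18.8 [218 219 223] rect (array([ 451.3, -392.2]), 36.4, 35.3, 34.45)
[464. 321.] 436 ztop 63 circ 366 -318 14.4 [144 110 126] rect (array([ 365.9, -317.7]), 27.1, 27.7, 11.44)
```

View pics/c4.png

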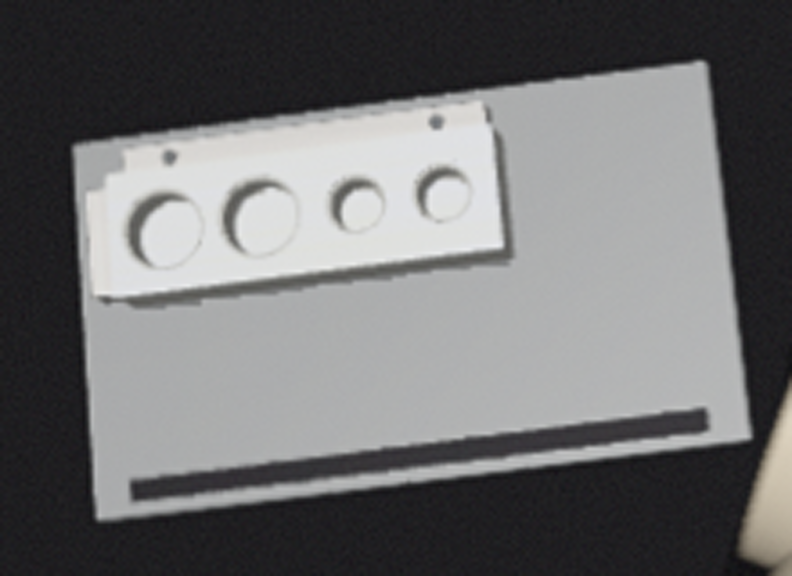

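The block sits flush at both stops: corners at crop (103,172), (491,123), (507,248) and (110,298), hole centres about (166,230), (262,219), (358,206) and (444,193).

```bash
python3 -c "
from g import *
from d import o,ang
B=at_z('top',o([(103,172),(491,123),(507,248),(110,298)]),.04);print('block',B.mean(0),ang(B[1],B[0]),ang(B[2],B[3]))
H=at_z('top',o([(165,230),(261,219),(357,206),(444,194)]),.04)
for h,y in zip(H,(.072,.022,-.028,-.072)): print(h.round(4),todeck(h).round(4),toworld([0,y]).round(4))
go((.468,-.199),.022)
"
```

```text
block [0.57762613 0.19382303 0.04      ] 0.09763117824210445 0.1008243227634149
[0.5692 0.2638 0.04  ] [0.0011 0.0713] [0.568  0.2644]
[0.5735 0.2143 0.04  ] [0.0003 0.0216] [0.5732 0.2147]
[0.5789 0.1653 0.04  ] [ 0.0005 -0.0277] [0.5784 0.165 ]
[0.5838 0.1211 0.04  ] [ 0.0008 -0.0722] [0.583  0.1212]
t 12.35 eef [ 0.5207 -0.1729  0.1556] deck [-0.0926 -0.358 ] F [-1.  -2.9  0.2] open 0.0428 grip 0.0 toolx ang 1.6710 want 1.6753
to [ 0.468 -0.199] units x -0.414 y -1.101 z 2.673
```

drive_tool(steps="-0.2 -0.5 0 -0.003 0.35;-0.21 -0.6 0 0 0.35;0 0 0.6 0 0.35;0 0 0.5 0 0.35;0 0 0 0 0.35")

```text
time: 12.85
eef_pos: [0.4664, -0.1927, 0.0973]
ee_rot: [-0.003, 0.668, 0.744, -0.001]
wrist_force: [0.5, -0.0, -0.2]
opening: 0.0557
gripper_force: 0.0
```

```bash
sed -i 's/^O=.*;Y/O=np.array([.5763,.1931]);Y/' g.py; python3 -c "
from g import *
go((.468,-.199),.022)
grab('side');im,d=load('side');cv2.imwrite('pics/s1.png',cv2.resize(im[180:420,220:460],(720,600))[:,:,::-1])
"
```

```text
t 12.85 eef [ 0.4664 -0.1927  0.0973] deck [-0.1495 -0.3722] F [ 0.5 -0.  -0.2] open 0.0557 grip 0.0 toolx ang 1.6773 want 1.6753
to [ 0.468 -0.199] units x -0.129 y 0.018 z 1.506
```

View pics/s1.png

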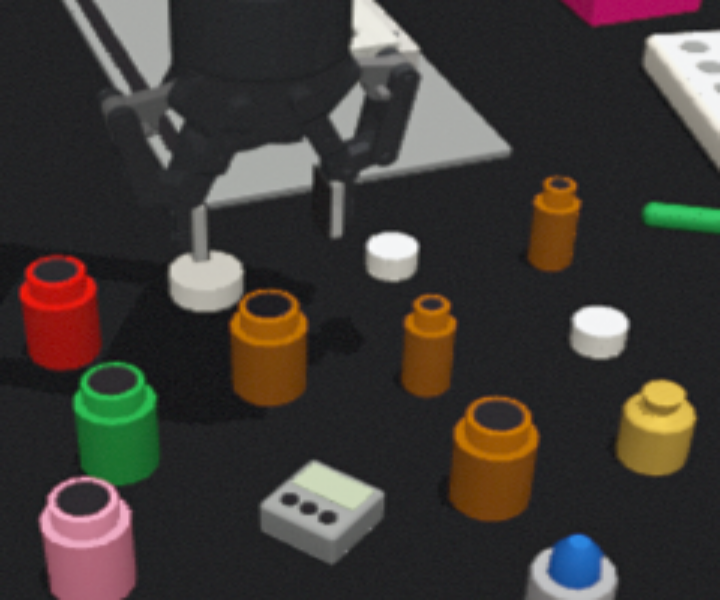

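The side crop shows the gripper above the large amber vial at crop (268,345), with the fingers clear of the neighbours. I descend.

drive_tool(steps="-0.13 0.02 0 0 0.35;0 0 0.4 0 0.35;0 0 0.5 0 0.35;0 0 0.4 0 0.35;0 0 0.2 0 0.35;0 0 0 0 0.35;0 0 0 0 0.7;0 0 0 0 0.7;0 0 0 0 0.7;0 0 0 0 0.7", force=30)

```text
time: 13.9
eef_pos: [0.4714, -0.2009, 0.0274]
ee_rot: [0.002, 0.668, 0.744, 0.0]
wrist_force: [-0.9, -0.0, 6.5]
opening: 0.0347
gripper_force: 30.5
```

drive_tool(steps="0 0 -0.3 0 0.7;0 0 -0.5 0 0.7;0 0 -0.6 0 0.7;0 0 -0.6 0 0.7;0 0 0 0 0.7")

```text
time: 14.4
eef_pos: [0.4725, -0.2012, 0.1307]
ee_rot: [0.004, 0.668, 0.744, 0.001]
wrist_force: [0.5, -0.1, -0.0]
opening: 0.0349
gripper_force: 30.2
```

```bash
python3 -c "
from g import *
go(toworld([0,.072]),.10)"
```

```text
t 14.40 eef [ 0.4725 -0.2012  0.1307] deck [-0.1444 -0.3813] F [ 0.5 -0.1 -0. ] open 0.0349 grip 30.2 toolx ang 1.6776 want 1.6753
to [0.5688 0.2647] units x 9.060 y 2.909 z 0.615
```

drive_tool(steps="0.4 0.1 0 -0.003 0.7;0.8 0.28 0 0 0.7;0.8 0.28 0 0 0.7;0.8 0.28 0 0 0.7;0.8 0.28 0 0 0.7;0.8 0.28 0 0 0.7;0.8 0.28 0 0 0.7;0.8 0.28 0 0 0.7;0.8 0.28 0 0 0.7;0.8 0.28 0 0 0.7;0.8 0.25 0 0 0.7;0.5 0 0 0 0.7")

```text
time: 15.6
eef_pos: [0.5644, 0.2605, 0.1243]
ee_rot: [-0.0, 0.667, 0.745, -0.0]
wrist_force: [-0.1, -0.4, -0.1]
opening: 0.0346
gripper_force: 30.2
```

drive_tool(steps="0.1 0 0.3 0 0.7;0 0 0.3 0 0.7;0 0 0 0 0.7;0 0 0 0 0.7")

```text
time: 16.0
eef_pos: [0.5637, 0.2612, 0.0944]
ee_rot: [-0.0, 0.668, 0.744, -0.001]
wrist_force: [0.1, 0.0, -0.6]
opening: 0.035
gripper_force: 30.2
```

```bash
cat >> g.py <<'E'
def held(dia,zlo,zhi,box=.06):
    "circle fit of amber/white points held, from both cameras' clouds"
    s=state();e=np.array(s['eef_pos'])
    for n in('side','top'):
        im,d=grab(n);W=cloud(n,d);I=im.astype(int)
        m=(I[...,0]>I[...,2]*1.6)&(I[...,0]>50)&(abs(W[...,0]-e[0])<box)&(abs(W[...,1]-e[1])<box)&(W[...,2]>zlo)&(W[...,2]<zhi)
        P=W[m]
        if len(P)<15: print(n,'few',len(P));continue
        from scipy.optimize import least_squares
        r=least_squares(lambda c:np.hypot(P[:,0]-c[0],P[:,1]-c[1])-dia/2,P[:,:2].mean(0)+(0,.01),loss='soft_l1',f_scale=.001)
        res=np.abs(r.fun).mean(); print(n,len(P),'centre',r.x.round(4),'deck',todeck(r.x).round(4),'rel TCP deck',(todeck(r.x)-todeck(e)).round(4),'res %.4f'%res,'z',P[:,2].min().round(4),P[:,2].max().round(4))
E
python3 -c "
from g import *
go(toworld([0,.072]),.04)
z=state()['eef_pos'][2]
held(.036,z-.03,z+.018)"
```

```text
t 16.00 eef [0.5637 0.2612 0.0944] deck [-0.0054  0.0691] F [ 0.1  0.  -0.6] open 0.0350 grip 30.2 toolx ang 1.6783 want 1.6753
to [0.5688 0.2647] units x 0.058 y 0.108 z 1.088
side 326 centre [0.5634 0.2629] deck [-0.0055  0.0707] rel TCP deck [-0.0001  0.0017] res 0.0014 z 0.0684 0.1122
top 152 centre [0.5653 0.2638] deck [-0.0035  0.0715] rel TCP deck [0.0019 0.0024] res 0.0006 z 0.07 0.1124
```

drive_tool(steps="0.02 0.1 0 -0.003 0.7;0 0 0.25 0 0.7;0 0 0.1 0 0.7;0 0 0 0 0.7")

```text
time: 16.5
eef_pos: [0.568, 0.2639, 0.076]
ee_rot: [-0.001, 0.667, 0.745, -0.001]
wrist_force: [0.4, -0.2, -0.4]
opening: 0.0347
gripper_force: 30.2
```

```bash
python3 -c "
from g import *
go(toworld([0,.070]),.044)"
```

```text
t 16.50 eef [0.568  0.2639 0.076 ] deck [-0.0009  0.0713] F [ 0.4 -0.2 -0.4] open 0.0347 grip 30.2 toolx ang 1.6822 want 1.6753
to [0.569  0.2627] units x -0.026 y 0.017 z 0.640
```

drive_tool(steps="-0.03 0.02 0.1 0.009 0.7;0 0 0.12 0 0.7;0 0 0.12 0 0.7;0 0 0.12 0 0.7;0 0 0.12 0 0.7;0 0 0 0 0.7")

```text
time: 17.1
eef_pos: [0.5695, 0.2629, 0.0477]
ee_rot: [-0.0, 0.669, 0.743, -0.001]
wrist_force: [-0.4, 0.9, -1.0]
opening: 0.0345
gripper_force: 30.2
```

```bash
python3 -c "
from g import *
go(toworld([0,.070]),.044)"
```

```text
t 17.10 eef [0.5695 0.2629 0.0477] deck [0.0005 0.0701] F [-0.4  0.9 -1. ] open 0.0345 grip 30.2 toolx ang 1.6753 want 1.6753
to [0.569  0.2627] units x -0.003 y -0.010 z 0.074
```

drive_tool(steps="0 0 0.05 0 0.7;0 0 0 0 0.5;0 0 0 0 0.35;0 0 0 0 0.35;0 0 -0.4 0 0.35;0 0 -0.8 0 0.35;0 0 -0.8 0 0.35;-0.6 -0.1 0 0 0.35;-0.8 -0.1 0 0 0.35;-0.8 -0.1 0 0 0.35;-0.8 -0.1 0 0 0.35;-0.8 -0.1 0 0 0.35")

```text
time: 18.3
eef_pos: [0.5648, 0.0698, 0.1469]
ee_rot: [0.0, 0.669, 0.743, 0.0]
wrist_force: [0.9, -1.3, 1.2]
opening: 0.0556
gripper_force: 0.0
```

drive_tool(steps="-0.9 -0.15 0 0 0.35;-0.9 -0.15 0 0 0.35;-0.9 -0.15 0 0 0.35;-0.9 -0.15 0 0 0.35;-0.9 -0.15 0 0 0.35;-0.9 -0.15 0 0 0.35;-0.9 -0.15 0 0 0.35;-0.8 -0.1 0 0 0.35;0 0 0 0 0.35")

```text
time: 19.2
eef_pos: [0.5436, -0.2925, 0.1464]
ee_rot: [0.001, 0.671, 0.741, -0.001]
wrist_force: [-0.5, 0.3, 0.2]
opening: 0.0556
gripper_force: 0.0
```

```bash
python3 -c "
from g import *
grab('top');comps(n=60,lo=.05)
comps(n=100,lo=.012,hi=.03)
go((.5437,-.3055),.024)"
```

```text
[437. 109.] 161 ztop 61 circ 748 -293 25.6 [193 151 172] rect (array([ 744. , -293.6]), 12.6, 51.3, 1.16)
[ 22. 135.] 1547 ztop 76 circ 723 481 48.1 [ 40 163 156] rect (array([720.4, 483.6]), 80.7, 66.5, 84.44)
[348. 167.] 80 ztop 63 circ 640 -123 8.3 [139  90  44] rect (array([ 639.3, -123. ]), 14.2, 14.6, 88.48)
[132. 211.] 333 ztop 80 circ 571 264 14.1 [136  94  54] rect (array([570.9, 264.7]), 26.3, 26.7, 78.96)
[455. 216.] 142 ztop 63 circ 545 -305 13.7 [95 72 53] rect (array([ 547.2, -306.9]), 26.8, 20.4, 62.0)
[503. 216.] 108 ztop 65 circ 546 -391 8.1 [ 37  82 150] rect (array([ 545.7, -391.8]), 13.5, 12.3, 87.69)
[403. 221.] 85 ztop 63 circ 541 -216 8.6 [142  93  44] rect (array([ 541.6, -216.3]), 16.3, 14.9, 87.41)
[605. 282.] 1454 ztop 79 circ 432 -595 103.0 [76 78 80] rect (array([ 432.1, -567.3]), 76.0, 205.0, 89.28)
[366. 318.] 206 ztop 63 circ 376 -146 13.6 [116  49  49] rect (array([ 376.2, -145.3]), 24.3, 26.5, 57.83)
[436. 117.] 156 ztop 29 circ 749 -298 32.4 [138  24  75] rect (array([ 741.9, -297.9]), 15.4, 64.7, 0.46)
[ 42. 148.] 295 ztop 29 circ 722 494 58.9 [12 
[... 586 characters left out ...]
 206.] 150 ztop 29 circ 585 172 11.7 [188 188 187] rect (array([587.4, 175.3]), 8.4, 23.3, 53.44)
[117. 217.] 183 ztop 29 circ 567 304 28.6 [212 210 207] rect (array([566.7, 303.9]), 57.2, 11.9, 6.09)
[341. 219.] 167 ztop 19 circ 555 -109 13.4 [216 217 221] rect (array([ 555.1, -109.1]), 25.5, 24.9, 88.59)
[589. 277.] 338 ztop 30 circ 440 -561 95.8 [53 54 55] rect (array([ 442.1, -553.3]), 17.3, 191.6, 76.8)
[343. 274.] 340 ztop 19 circ 454 -110 18.8 [220 221 225] rect (array([ 453.8, -110.1]), 35.9, 35.9, 88.6)
t 19.25 eef [ 0.5441 -0.2901  0.1464] deck [-0.0824 -0.4772] F [ 0.5  0.9 -0.4] open 0.0555 grip 0.0 toolx ang 1.6715 want 1.6753
to [ 0.5437 -0.3055] units x -0.306 y -0.039 z 2.448
```

drive_tool(steps="-0.3 -0.04 0.3 -0.004 0.42;0 0 0.6 0 0.42;0 0 0.6 0 0.42;0 0 0 0 0.42;0 0 0 0 0.42")

```text
time: 19.75
eef_pos: [0.5443, -0.3023, 0.0712]
ee_rot: [-0.001, 0.668, 0.744, -0.0]
wrist_force: [0.0, -0.9, 0.4]
opening: 0.0497
gripper_force: 0.0
```

```bash
python3 -c "
from g import *
go((.5440,-.3055),.024)"
```

```text
t 19.75 eef [ 0.5443 -0.3023  0.0712] deck [-0.0835 -0.4893] F [ 0.  -0.9  0.4] open 0.0497 grip 0.0 toolx ang 1.6794 want 1.6753
to [ 0.544  -0.3055] units x -0.063 y -0.013 z 0.945
```

drive_tool(steps="-0.06 -0.01 0.35 0.005 0.42;0 0 0.35 0 0.42;0 0 0.25 0 0.42;0 0 0 0 0.42;0 0 0 0 0.7;0 0 0 0 0.7;0 0 0 0 0.7;0 0 -0.2 0 0.7;0 0 -0.5 0 0.7;0 0 -0.6 0 0.7;0 0 -0.6 0 0.7;0 0 -0.4 0 0.7")

```text
time: 20.95
eef_pos: [0.5447, -0.3062, 0.1428]
ee_rot: [0.002, 0.67, 0.743, 0.0]
wrist_force: [0.3, -0.2, -0.9]
opening: 0.0347
gripper_force: 30.1
```

```bash
python3 -c "
from g import *
go(toworld([0,.022]),.10)"
```

```text
t 20.95 eef [ 0.5447 -0.3062  0.1428] deck [-0.0835 -0.4933] F [ 0.3 -0.2 -0.9] open 0.0347 grip 30.1 toolx ang 1.6744 want 1.6753
to [0.574 0.215] units x 10.308 y 1.661 z 0.856
```

drive_tool(steps="0.5 0.1 0 0 0.7;0.8 0.14 0 0 0.7;0.9 0.14 0 0 0.7;0.9 0.14 0 0 0.7;0.9 0.14 0 0 0.7;0.9 0.14 0 0 0.7;0.9 0.14 0 0 0.7;0.9 0.14 0 0 0.7;0.9 0.14 0 0 0.7;0.9 0.14 0 0 0.7;0.8 0.14 0 0 0.7;0.5 0.1 0 0 0.7")

```text
time: 22.15
eef_pos: [0.5727, 0.1928, 0.14]
ee_rot: [0.0, 0.669, 0.744, 0.001]
wrist_force: [-0.4, -0.9, -1.1]
opening: 0.0347
gripper_force: 30.1
```

drive_tool(steps="0.3 0.06 0.3 0 0.7;0.1 0 0.4 0 0.7;0 0 0.1 0 0.7;0 0 0 0 0.7;0 0 0 0 0.7")

```text
time: 22.65
eef_pos: [0.5744, 0.2091, 0.0997]
ee_rot: [0.0, 0.67, 0.742, 0.0]
wrist_force: [1.0, -0.7, -0.3]
opening: 0.0348
gripper_force: 30.1
```

```bash
python3 -c "
from g import *
go(toworld([0,.022]),.04)
z=state()['eef_pos'][2]
held(.036,z-.03,z+.018,.03)"
```

```text
t 22.65 eef [0.5744 0.2091 0.0997] deck [-0.0002  0.0161] F [ 1.  -0.7 -0.3] open 0.0348 grip 30.1 toolx ang 1.6732 want 1.6753
to [0.574 0.215] units x 0.117 y 0.003 z 1.194
side 329 centre [0.574  0.2102] deck [-0.0005  0.0172] rel TCP deck [-0.0003  0.0011] res 0.0013 z 0.0751 0.1176
top 113 centre [0.576  0.2097] deck [0.0014 0.0165] rel TCP deck [0.0016 0.0004] res 0.0005 z 0.0824 0.1176
```

drive_tool(steps="0.11 0 0.2 0 0.7;0 0 0.3 0 0.7;0 0 0 0 0.7")

```text
time: 23.05
eef_pos: [0.5717, 0.2151, 0.0704]
ee_rot: [-0.001, 0.669, 0.743, -0.002]
wrist_force: [-0.5, -0.1, -1.0]
opening: 0.0349
gripper_force: 30.1
```

```bash
python3 -c "
from g import *
go(toworld([0,.0215]),.0435)"
```

```text
t 23.05 eef [0.5717 0.2151 0.0704] deck [-0.0023  0.0223] F [-0.5 -0.1 -1. ] open 0.0349 grip 30.1 toolx ang 1.6746 want 1.6753
to [0.5741 0.2145] units x -0.016 y 0.046 z 0.539
```

drive_tool(steps="-0.02 0.04 0.06 0 0.7;0 0 0.12 0 0.7;0 0 0.12 0 0.7;0 0 0.12 0 0.7;0 0 0.1 0 0.7;0 0 0 0 0.7")

```text
time: 23.65
eef_pos: [0.5749, 0.2145, 0.0469]
ee_rot: [-0.0, 0.67, 0.743, -0.001]
wrist_force: [-0.4, 0.3, -0.2]
opening: 0.0351
gripper_force: 30.1
```

```bash
python3 -c "
from g import *
go(toworld([0,.0215]),.0435)"
```

```text
t 23.65 eef [0.5749 0.2145 0.0469] deck [0.0009 0.0214] F [-0.4  0.3 -0.2] open 0.0351 grip 30.1 toolx ang 1.6744 want 1.6753
to [0.5741 0.2145] units x 0.002 y -0.018 z 0.067
```

Release, then go to the small vial at (.5412, -.2162).

drive_tool(steps="0 0 0.04 0 0.7;0 0 0 0 0.5;0 0 0 0 0.4;0 0 0 0 0.4;0 0 -0.4 0 0.4;0 0 -0.8 0 0.4;0 0 -0.8 0 0.4;-0.6 -0.1 0 0 0.45;-0.8 -0.15 0 0 0.5;-0.9 -0.15 0 0 0.5;-0.9 -0.2 0 0 0.5;-0.9 -0.2 0 0 0.5")

```text
time: 24.85
eef_pos: [0.5566, 0.005, 0.1464]
ee_rot: [0.0, 0.669, 0.743, 0.0]
wrist_force: [0.1, 0.3, -0.1]
opening: 0.043
gripper_force: 0.0
```

drive_tool(steps="-0.9 -0.2 0 0 0.5;-0.9 -0.2 0 0 0.5;-0.9 -0.2 0 0 0.5;-0.8 -0.1 0 0 0.5;-0.5 -0.1 0 0 0.5;0 0 0 0 0.5;0 0 0 0 0.5")

```text
time: 25.55
eef_pos: [0.5378, -0.1965, 0.1461]
ee_rot: [-0.0, 0.67, 0.742, 0.0]
wrist_force: [0.7, -0.1, -0.4]
opening: 0.0429
gripper_force: 0.0
```

```bash
python3 -c "
from g import *
grab('top');comps(n=60,lo=.05)
comps(n=130,lo=.012,hi=.03)
go((.5412,-.2162),.022)"
```

```text
[437. 109.] 161 ztop 60 circ 748 -293 26.0 [194 152 173] rect (array([ 744.1, -293.4]), 13.0, 51.9, 3.61)
[ 22. 135.] 1546 ztop 76 circ 722 480 48.5 [ 41 164 156] rect (array([721.4, 484.1]), 80.9, 67.5, 81.93)
[348. 167.] 76 ztop 63 circ 640 -123 8.0 [139  90  45] rect (array([ 639.4, -123. ]), 14.2, 15.0, 88.57)
[159. 207.] 326 ztop 80 circ 576 215 14.4 [138  97  57] rect (array([575.8, 214.6]), 26.9, 27.9, 19.03)
[132. 211.] 331 ztop 80 circ 571 264 13.9 [134  93  55] rect (array([571.1, 263.9]), 26.9, 25.8, 52.53)
[503. 216.] 106 ztop 66 circ 546 -391 7.0 [ 40  85 152] rect (array([ 545.8, -391.3]), 12.5, 11.6, 1.71)
[605. 283.] 1419 ztop 79 circ 432 -595 103.0 [76 79 80] rect (array([ 428.6, -558.9]), 206.0, 73.4, 4.95)
[468. 321.] 238 ztop 64 circ 366 -318 14.2 [130 104 119] rect (array([ 365.6, -317.6]), 27.9, 25.1, 88.33)
[ 44. 147.] 273 ztop 29 circ 721 482 50.7 [12 77 72] rect (array([702.1, 469.6]), 49.8, 101.4, 33.36)
[176. 187.] 636 ztop 29 circ 624 199 95.3 [208 206 204] rect (array([619.7, 198.7]), 13.4, 190.7, 5.67)
[189. 222.] 270 ztop 29 circ 576 193 103.6 [100 100  97] rect (array([549.6, 181.8]), 56.4, 207.1, 22.63)
[213. 203.] 148 ztop 27 circ 589 125 12.9 [195 196 196] rect (array([591., 128.]), 11.7, 25.7, 48.73)
[189. 206.] 147 ztop 28 circ 585 171 12.2 [189 190 188] rect (array([587.7, 174.3]), 9.0, 24.5, 49.38)
[117. 217.] 175 ztop 29 circ 567 303 28.5 [214 213 210] rect (array([566.4, 303.8]), 56.7, 12.3, 6.58)
[589. 275.] 324 ztop 30 circ 443 -557 92.4 [54 54 55] rect (array([ 444.3, -552.9]), 9.2, 184.8, 74.48)
[500. 272.] 346 ztop 20 circ 451 -392 19.1 [215 216 220] rect (array([ 451.1, -391.8]), 36.2, 36.5, 30.82)
t 25.60 eef [ 0.5379 -0.1958  0.1461] deck [-0.0787 -0.3827] F [ 0.  -0.4 -0.5] open 0.0431 grip 0.0 toolx ang 1.6747 want 1.6753
to [ 0.5412 -0.2162] units x -0.414 y 0.023 z 2.482
```

drive_tool(steps="-0.4 0.02 0.3 0 0.5;0 0 0.6 0 0.5;0 0 0.6 0 0.5;0 0 0 0 0.5;0 0 0 0 0.5")

```text
time: 26.1
eef_pos: [0.5412, -0.2152, 0.0716]
ee_rot: [-0.0, 0.669, 0.743, -0.0]
wrist_force: [-0.0, -0.3, 1.0]
opening: 0.0428
gripper_force: 0.0
```

```bash
python3 -c "
from g import *
go((.5412,-.2162),.025)"
```

```text
t 26.10 eef [ 0.5412 -0.2152  0.0716] deck [-0.0775 -0.4024] F [-0.  -0.3  1. ] open 0.0428 grip 0.0 toolx ang 1.6758 want 1.6753
to [ 0.5412 -0.2162] units x -0.020 y -0.001 z 0.932
```

drive_tool(steps="-0.02 0 0.35 0 0.5;0 0 0.35 0 0.5;0 0 0.23 0 0.5;0 0 0 0 0.5;0 0 0 0 0.85;0 0 0 0 0.85;0 0 0 0 0.85;0 0 -0.2 0 0.85;0 0 -0.5 0 0.85;0 0 -0.6 0 0.85;0 0 -0.6 0 0.85;0 0 -0.4 0 0.85")

```text
time: 27.3
eef_pos: [0.5415, -0.2176, 0.143]
ee_rot: [0.002, 0.67, 0.743, 0.0]
wrist_force: [0.5, -0.3, 0.1]
opening: 0.0227
gripper_force: 29.5
```

```bash
python3 -c "
from g import *
go(toworld([0,-.028]),.10)"
```

```text
t 27.30 eef [ 0.5415 -0.2176  0.143 ] deck [-0.0774 -0.4048] F [ 0.5 -0.3  0.1] open 0.0227 grip 29.5 toolx ang 1.6743 want 1.6753
to [0.5792 0.1653] units x 7.538 y 1.541 z 0.860
```

drive_tool(steps="0.5 0.14 0 0 0.85;0.8 0.17 0 0 0.85;0.9 0.17 0 0 0.85;0.9 0.17 0 0 0.85;0.9 0.17 0 0 0.85;0.9 0.17 0 0 0.85;0.9 0.17 0 0 0.85;0.8 0.17 0 0 0.85;0.6 0.14 0.2 0 0.85;0.3 0.06 0.5 0 0.85;0 0 0.1 0 0.85;0 0 0 0 0.85")

```text
time: 28.5
eef_pos: [0.5776, 0.1632, 0.0989]
ee_rot: [-0.0, 0.669, 0.743, -0.001]
wrist_force: [-0.5, -0.5, -0.4]
opening: 0.0229
gripper_force: 29.5
```

```bash
python3 -c "
from g import *
go(toworld([0,-.028]),.04)
z=state()['eef_pos'][2]
held(.024,z-.03,z+.018,.024)"
```

```text
t 28.50 eef [0.5776 0.1632 0.0989] deck [-0.0018 -0.0299] F [-0.5 -0.5 -0.4] open 0.0229 grip 29.5 toolx ang 1.6747 want 1.6753
to [0.5792 0.1653] units x 0.038 y 0.036 z 1.177
side 223 centre [0.5771 0.1641] deck [-0.0023 -0.0289] rel TCP deck [-0.0005  0.001 ] res 0.0012 z 0.0721 0.1167
top 60 centre [0.5793 0.1642] deck [-0.     -0.0291] rel TCP deck [0.0018 0.0008] res 0.0004 z 0.078 0.1163
```

drive_tool(steps="0.02 0.03 0.2 0 0.85;0 0 0.3 0 0.85;0 0 0 0 0.85;0 0 0 0 0.85")

```text
time: 29.0
eef_pos: [0.5792, 0.1645, 0.0736]
ee_rot: [-0.0, 0.67, 0.743, -0.001]
wrist_force: [-0.4, -0.3, 0.0]
opening: 0.0229
gripper_force: 29.5
```

```bash
python3 -c "
from g import *
go(toworld([0,-.029]),.0435)"
```

```text
t 29.00 eef [0.5792 0.1645 0.0736] deck [-0.0001 -0.0288] F [-0.4 -0.3  0. ] open 0.0229 grip 29.5 toolx ang 1.6740 want 1.6753
to [0.5793 0.1643] units x -0.004 y 0.002 z 0.602
```

drive_tool(steps="0 0 0.12 0 0.85;0 0 0.12 0 0.85;0 0 0.12 0 0.85;0 0 0.12 0 0.85;0 0 0.1 0 0.85;0 0 0 0 0.85")

```text
time: 29.6
eef_pos: [0.5795, 0.1648, 0.0448]
ee_rot: [-0.0, 0.67, 0.743, -0.0]
wrist_force: [0.1, 0.3, -0.5]
opening: 0.023
gripper_force: 29.5
```

```bash
python3 -c "
from g import *
go(toworld([0,-.029]),.0435)"
```

```text
t 29.60 eef [0.5795 0.1648 0.0448] deck [ 0.0002 -0.0285] F [ 0.1  0.3 -0.5] open 0.0230 grip 29.5 toolx ang 1.6744 want 1.6753
to [0.5793 0.1643] units x -0.011 y -0.004 z 0.026
```

drive_tool(steps="0 0 0 0 0.7;0 0 0 0 0.55;0 0 0 0 0.5;0 0 -0.4 0 0.5;0 0 -0.8 0 0.5;0 0 -0.8 0 0.5;-0.6 0.05 0 0 0.5;-0.8 0.1 0 0 0.5;-0.9 0.1 0 0 0.5;-0.9 0.1 0 0 0.5;-0.9 0.1 0 0 0.5;-0.9 0.1 0 0 0.5")

```text
time: 30.8
eef_pos: [0.633, -0.0828, 0.1458]
ee_rot: [0.0, 0.67, 0.743, 0.0]
wrist_force: [1.2, 0.2, -0.3]
opening: 0.0428
gripper_force: 0.0
```

drive_tool(steps="-0.6 0.05 0 0 0.5;-0.2 0 0.6 0 0.5;0 0 0.6 0 0.5;0 0 0.2 0 0.5;0 0 0 0 0.5")

```text
time: 31.3
eef_pos: [0.6385, -0.1201, 0.0738]
ee_rot: [-0.002, 0.669, 0.743, -0.001]
wrist_force: [-0.4, -0.4, 0.2]
opening: 0.0428
gripper_force: 0.0
```

```bash
python3 -c "
from g import *
go((.640,-.1233),.025)"
```

```text
t 31.30 eef [ 0.6385 -0.1201  0.0738] deck [ 0.0292 -0.318 ] F [-0.4 -0.4  0.2] open 0.0428 grip 0.0 toolx ang 1.6746 want 1.6753
to [ 0.64   -0.1233] units x -0.066 y 0.023 z 0.975
```

drive_tool(steps="-0.06 0.02 0.35 0 0.5;0 0 0.35 0 0.5;0 0 0.23 0 0.5;0 0 0 0 0.5;0 0 0 0 0.85;0 0 0 0 0.85;0 0 0 0 0.85;0 0 -0.2 0 0.85;0 0 -0.5 0 0.85;0 0 -0.6 0 0.85;0 0 -0.6 0 0.85;0 0 -0.4 0 0.85")

```text
time: 32.5
eef_pos: [0.6416, -0.1236, 0.1481]
ee_rot: [0.002, 0.67, 0.743, 0.001]
wrist_force: [0.1, 0.1, -0.4]
opening: 0.0228
gripper_force: 30.6
```

```bash
python3 -c "
from g import *
go(toworld([0,-.072]),.10)"
```

```text
t 32.50 eef [ 0.6416 -0.1236  0.1481] deck [ 0.0319 -0.3218] F [ 0.1  0.1 -0.4] open 0.0228 grip 30.6 toolx ang 1.6744 want 1.6753
to [0.5838 0.1215] units x 4.995 y -0.642 z 0.963
```

drive_tool(steps="0.5 -0.06 0 0 0.85;0.8 -0.1 0 0 0.85;0.9 -0.1 0 0 0.85;0.9 -0.1 0 0 0.85;0.8 -0.1 0 0 0.85;0.6 -0.1 0.2 0 0.85;0.4 -0.06 0.5 0 0.85;0.07 0 0.2 0 0.85;0 0 0 0 0.85;0 0 0 0 0.85")

```text
time: 33.5
eef_pos: [0.585, 0.1196, 0.1001]
ee_rot: [0.001, 0.67, 0.742, 0.0]
wrist_force: [0.4, -0.1, -0.2]
opening: 0.023
gripper_force: 30.6
```

```bash
python3 -c "
from g import *
go(toworld([0,-.072]),.04)
z=state()['eef_pos'][2]
held(.024,z-.03,z+.018,.024)"
```

```text
t 33.50 eef [0.585  0.1196 0.1001] deck [ 0.0009 -0.074 ] F [ 0.4 -0.1 -0.2] open 0.0230 grip 30.6 toolx ang 1.6735 want 1.6753
to [0.5838 0.1215] units x 0.040 y -0.019 z 1.202
side 264 centre [0.5837 0.1191] deck [-0.0003 -0.0744] rel TCP deck [-0.0013 -0.0004] res 0.0011 z 0.072 0.1181
top 29 centre [0.5851 0.1192] deck [ 0.0011 -0.0744] rel TCP deck [ 0.0001 -0.0004] res 0.0002 z 0.078 0.108
```

drive_tool(steps="0.045 -0.01 0.2 0 0.85;0 0 0.3 0 0.85;0 0 0 0 0.85;0 0 0 0 0.85")

```text
time: 34.0
eef_pos: [0.583, 0.1225, 0.0729]
ee_rot: [-0.001, 0.67, 0.743, -0.001]
wrist_force: [-0.3, 0.2, -0.2]
opening: 0.0228
gripper_force: 30.6
```

```bash
python3 -c "
from g import *
go(toworld([0,-.0718]),.0445)"
```

```text
t 34.00 eef [0.583  0.1225 0.0729] deck [-0.0007 -0.0709] F [-0.3  0.2 -0.2] open 0.0228 grip 30.6 toolx ang 1.6742 want 1.6753
to [0.5838 0.1217] units x -0.019 y 0.014 z 0.568
```

drive_tool(steps="-0.02 0.01 0.12 0 0.85;0 0 0.12 0 0.85;0 0 0.12 0 0.85;0 0 0.1 0 0.85;0 0 0.1 0 0.85;0 0 0 0 0.85")

```text
time: 34.6
eef_pos: [0.5845, 0.1221, 0.0477]
ee_rot: [0.0, 0.669, 0.743, 0.0]
wrist_force: [-4.4, 1.9, 10.4]
opening: 0.0226
gripper_force: 31.0
```

```bash
python3 -c "
from g import *
go(toworld([0,-.0718]),.0445)"
```

```text
t 34.60 eef [0.5845 0.1221 0.0477] deck [ 0.0008 -0.0715] F [-4.4  1.9 10.4] open 0.0226 grip 31.0 toolx ang 1.6746 want 1.6753
to [0.5838 0.1217] units x -0.006 y -0.015 z 0.064
```

drive_tool(steps="0 0 0 0 0.7;0 0 0 0 0.55;0 0 0 0 0.5;0 0 -0.4 0 0.5;0 0 -0.8 0 0.5;0 0 -0.8 0 0.5;-0.6 -0.1 0 0 0.5;-0.8 -0.2 0 0 0.5;-0.9 -0.2 0 0 0.5;-0.9 -0.2 0 0 0.5;-0.9 -0.2 0 0 0.5;-0.4 -0.1 0 0 0.5")

```text
time: 35.8
eef_pos: [0.5567, -0.1107, 0.1456]
ee_rot: [-0.0, 0.671, 0.742, -0.001]
wrist_force: [0.9, 0.5, 0.8]
opening: 0.0429
gripper_force: 0.0
```

```bash
python3 -c "
from g import *
grab('top');comps(n=60,lo=.05)
comps(n=130,lo=.012,hi=.03)
go((.555,-.109),.003)"
```

```text
[437. 109.] 158 ztop 61 circ 748 -294 26.1 [194 152 173] rect (array([ 744.7, -294.2]), 12.7, 52.1, 3.2)
[ 22. 135.] 1546 ztop 76 circ 721 481 47.7 [ 40 164 156] rect (array([720.5, 483.3]), 80.3, 66.0, 83.19)
[210. 201.] 158 ztop 79 circ 584 122 8.9 [154 107  62] rect (array([583.4, 121.6]), 16.5, 15.3, 87.55)
[158. 207.] 319 ztop 80 circ 576 215 14.5 [140  98  58] rect (array([576.3, 214.5]), 27.0, 27.7, 70.45)
[186. 204.] 167 ztop 80 circ 580 166 8.5 [151 106  63] rect (array([579. , 165.9]), 15.9, 16.0, 86.01)
[132. 211.] 334 ztop 80 circ 571 264 14.1 [134  93  55] rect (array([570.2, 264.2]), 26.4, 26.2, 43.25)
[503. 216.] 106 ztop 66 circ 545 -391 6.6 [ 41  86 153] rect (array([ 545.2, -391.7]), 10.6, 12.4, 81.55)
[605. 282.] 1419 ztop 79 circ 433 -596 102.0 [76 79 80] rect (array([ 430.2, -560. ]), 204.0, 71.9, 4.01)
[422. 309.] 225 ztop 63 circ 388 -242 14.2 [ 64 115  77] rect (array([ 388.3, -241.4]), 27.2, 26.8, 49.4)
[366. 318.] 213 ztop 63 circ 376 -147 13.8 [130  61  61] rect (array([ 375.5, -146.7]), 25.5, 26.8, 88.76)
[467. 321.] 244 ztop 64 circ 366 -318 14.1 [132 106
[... 481 characters left out ...]
222.] 266 ztop 29 circ 577 193 104.2 [100 100  97] rect (array([550. , 181.7]), 58.4, 208.5, 23.1)
[117. 217.] 179 ztop 29 circ 567 302 28.7 [213 211 209] rect (array([566.6, 303.8]), 57.5, 12.0, 6.45)
[589. 276.] 340 ztop 30 circ 441 -563 96.9 [54 54 55] rect (array([ 443.1, -554.1]), 17.6, 193.7, 76.62)
[451. 264.] 511 ztop 24 circ 466 -305 26.2 [162 166 159] rect (array([ 466.5, -305.7]), 39.5, 40.8, 39.74)
[500. 272.] 345 ztop 19 circ 451 -392 19.0 [215 216 220] rect (array([ 451.4, -392.5]), 36.5, 36.7, 46.64)
t 35.85 eef [ 0.5565 -0.1123  0.1455] deck [-0.0516 -0.3016] F [ 0.3 -2.5  0.5] open 0.0426 grip 0.0 toolx ang 1.6697 want 1.6753
to [ 0.555 -0.109] units x 0.068 y -0.023 z 2.850
```

drive_tool(steps="0.02 -0.02 0.4 -0.004 0.45;0 0 0.7 0 0.45;0 0 0.7 0 0.45;0 0 0.4 0 0.45;0 0 0 0 0.45;0 0 0 0 0.45")

```text
time: 36.45
eef_pos: [0.5568, -0.1061, 0.0365]
ee_rot: [0.0, 0.668, 0.744, -0.0]
wrist_force: [0.8, -0.1, 0.4]
opening: 0.047
gripper_force: 0.0
```

```bash
cat >> g.py <<'E'
def caps(name='side'):
    im,d=grab(name);W=cloud(name,d);I=im.astype(int)
    m=((I.min(2)>120)&(I.max(2)-I.min(2)<40)&(W[...,2]>.004)&(W[...,2]<.03)&(W[...,1]<-.04)&(W[...,1]>-.5)&(W[...,0]<.72)).astype(np.uint8)
    k,l,s,c=cv2.connectedComponentsWithStats(m,connectivity=4)
    for i in range(1,k):
        if s[i,4]<60: continue
        P=W[l==i];Q=P[P[:,2]>.0155]
        if len(Q)<30: continue
        (cx,cy),r=cv2.minEnclosingCircle(Q[:,:2].astype(np.float32)*1000);print(name,c[i].round(),len(Q),round(cx,1),round(cy,1),'r',round(r,1))
E
python3 -c "
from g import *
go((.555,-.109),.004);caps()"
```

```text
t 36.45 eef [ 0.5568 -0.1061  0.0365] deck [-0.0506 -0.2955] F [ 0.8 -0.1  0.4] open 0.0470 grip 0.0 toolx ang 1.6778 want 1.6753
to [ 0.555 -0.109] units x -0.054 y -0.041 z 0.649
side [350. 281.] 160 553.9 -110.9 r 14.4
side [288. 291.] 330 453.1 -111.1 r 20.5
side [ 20. 311.] 283 53.7 -57.7 r 26.3
side [419. 312.] 191 634.6 -204.6 r 14.5
side [328. 380.] 630 465.8 -307.0 r 25.9
side [333. 443.] 736 450.8 -394.0 r 19.6
side [411. 434.] 98 543.7 -406.8 r 9.6
```

drive_tool(steps="-0.055 -0.04 0.2 0.003 0.45;0 0 0.25 0 0.45;0 0 0.2 0 0.45;0 0 0 0 0.45;0 0 0 0 0.8;0 0 0 0 0.8;0 0 0 0 0.8;0 0 -0.2 0 0.8;0 0 -0.5 0 0.8;0 0 -0.8 0 0.8;0 0 -0.8 0 0.8;0 0 -0.3 0 0.8")

```text
time: 37.7
eef_pos: [0.5568, -0.1097, 0.1395]
ee_rot: [0.004, 0.669, 0.743, 0.002]
wrist_force: [0.8, -0.1, 0.7]
opening: 0.0256
gripper_force: 29.5
```

```bash
python3 -c "
from g import *
go((.583,.122),.12)"
```

```text
t 37.70 eef [ 0.5568 -0.1097  0.1395] deck [-0.051  -0.2991] F [ 0.8 -0.1  0.7] open 0.0256 grip 29.5 toolx ang 1.6752 want 1.6753
to [0.583 0.122] units x 4.554 y 1.004 z 0.391
```

drive_tool(steps="0.5 0.1 0 0 0.8;0.8 0.2 0 0 0.8;0.9 0.2 0 0 0.8;0.9 0.2 0 0 0.8;0.8 0.2 0 0 0.8;0.5 0.1 0.2 0 0.8;0.15 0 0.3 0 0.8;0 0 0 0 0.8;0 0 0 0 0.8")

```text
time: 38.6
eef_pos: [0.5805, 0.1211, 0.1079]
ee_rot: [-0.0, 0.67, 0.743, -0.001]
wrist_force: [-0.5, -0.0, -0.5]
opening: 0.0257
gripper_force: 29.5
```

```bash
cat >> g.py <<'E'
def hcap(dia):
    from scipy.optimize import least_squares
    s=state();e=np.array(s['eef_pos'])
    for n in('side','top'):
        im,d=grab(n);W=cloud(n,d);I=im.astype(int)
        m=(I.min(2)>90)&(I.max(2)-I.min(2)<40)&(abs(W[...,0]-e[0])<dia*.7)&(abs(W[...,1]-e[1])<dia*.7)&(W[...,2]>e[2]-.012)&(W[...,2]<e[2]+.02)
        P=W[m]
        if len(P)<15: print(n,'few',len(P));continue
        Q=P[P[:,2]<P[:,2].max()-.004] if n=='side' else P
        r=least_squares(lambda c:np.hypot(Q[:,0]-c[0],Q[:,1]-c[1])-dia/2,e[:2],loss='soft_l1',f_scale=.001)
        print(n,len(Q),r.x.round(4),'rel TCP deck',(todeck(r.x)-todeck(e)).round(4),'res %.4f'%np.abs(r.fun).mean(),'z rel',(P[:,2].min()-e[2]).round(4),(P[:,2].max()-e[2]).round(4),'ext',todeck(Q.min(0)).round(3),todeck(Q.max(0)).round(3))
E
python3 -c "
from g import *
go((.583,.122),.074);hcap(.027)"
```

```text
t 38.60 eef [0.5805 0.1211 0.1079] deck [-0.0033 -0.072 ] F [-0.5 -0.  -0.5] open 0.0257 grip 29.5 toolx ang 1.6744 want 1.6753
to [0.583 0.122] units x 0.013 y 0.052 z 0.677
side 180 [0.5797 0.1206] rel TCP deck [-0.0009 -0.0004] res 0.0028 z rel -0.0043 0.0199 ext [-0.024 -0.087] [ 0.016 -0.062]
top 31 [0.5818 0.1207] rel TCP deck [ 0.0012 -0.0006] res 0.0008 z rel -0.0042 0.0161 ext [-0.012 -0.086] [ 0.014 -0.083]
```

drive_tool(steps="0.025 0.05 0.2 0 0.8;0 0 0.18 0 0.8;0 0 0 0 0.8;0 0 0 0 0.8")

```text
time: 39.1
eef_pos: [0.583, 0.1235, 0.0889]
ee_rot: [-0.0, 0.669, 0.743, -0.0]
wrist_force: [0.4, -0.3, 0.4]
opening: 0.0257
gripper_force: 29.5
```

```bash
python3 -c "
from g import *
go((.5831,.1225),.0725)"
```

```text
t 39.10 eef [0.583  0.1235 0.0889] deck [-0.0006 -0.0699] F [ 0.4 -0.3  0.4] open 0.0257 grip 29.5 toolx ang 1.6749 want 1.6753
to [0.5831 0.1225] units x -0.020 y -0.000 z 0.328
```

drive_tool(steps="-0.02 0 0.1 0 0.8;0 0 0.08 0 0.8;0 0 0.08 0 0.8;0 0 0.06 0 0.8;0 0 0 0 0.8")

```text
time: 39.6
eef_pos: [0.583, 0.1227, 0.0728]
ee_rot: [-0.0, 0.669, 0.743, -0.0]
wrist_force: [-1.0, -0.4, -0.0]
opening: 0.0258
gripper_force: 29.5
```

```bash
python3 -c "
from g import *
go((.5831,.1225),.0725)"
```

```text
t 39.60 eef [0.583  0.1227 0.0728] deck [-0.0007 -0.0707] F [-1.  -0.4 -0. ] open 0.0258 grip 29.5 toolx ang 1.6752 want 1.6753
to [0.5831 0.1225] units x -0.005 y 0.001 z 0.006
```

drive_tool(steps="0 0 0 0 0.65;0 0 0 0 0.5;0 0 0 0 0.45;0 0 -0.5 0 0.45;0 0 -0.8 0 0.45;-0.5 0.03 -0.2 0 0.45;-0.8 0.05 0 0 0.45;-0.9 0.05 0 0 0.45;-0.9 0.05 0 0 0.45;-0.9 0.05 0 0 0.45;-0.9 0.05 0 0 0.45;-0.9 0.05 0 0 0.45")

```text
time: 40.8
eef_pos: [0.6301, -0.1658, 0.1488]
ee_rot: [0.0, 0.669, 0.743, 0.0]
wrist_force: [1.5, 0.7, -0.2]
opening: 0.0473
gripper_force: 0.0
```

drive_tool(steps="-0.6 0.03 0.2 0 0.45;-0.1 0 0.7 0 0.45;0 0 0.7 0 0.45;0 0 0.5 0 0.45;0 0 0 0 0.45;0 0 0 0 0.45")

```text
time: 41.4
eef_pos: [0.6354, -0.1987, 0.0443]
ee_rot: [0.0, 0.669, 0.743, 0.0]
wrist_force: [0.4, 0.1, -0.1]
opening: 0.0469
gripper_force: 0.0
```

```bash
python3 -c "
from g import *
go((.6357,-.2025),.004);caps();grab('top');comps(n=60,lo=.05)"
```

```text
t 41.40 eef [ 0.6354 -0.1987  0.0443] deck [ 0.0179 -0.3958] F [ 0.4  0.1 -0.1] open 0.0469 grip 0.0 toolx ang 1.6753 want 1.6753
to [ 0.6357 -0.2025] units x -0.077 y -0.001 z 0.805
side [288. 291.] 327 454.1 -112.3 r 21.0
side [ 20. 311.] 282 53.6 -60.4 r 25.1
side [419. 312.] 191 634.4 -205.3 r 13.9
side [328. 379.] 641 465.9 -307.3 r 26.2
side [333. 443.] 736 451.5 -393.8 r 19.8
side [411. 434.] 131 543.1 -407.0 r 10.2
[ 22. 135.] 1544 ztop 76 circ 722 482 48.9 [ 41 164 156] rect (array([720.2, 484.2]), 81.9, 65.8, 84.27)
[159. 207.] 322 ztop 79 circ 576 214 14.5 [137  96  58] rect (array([576.5, 214.5]), 27.7, 26.8, 33.05)
[186. 205.] 154 ztop 79 circ 579 166 8.9 [153 105  59] rect (array([579.1, 165. ]), 15.8, 14.9, 0.63)
[132. 211.] 341 ztop 80 circ 571 264 14.2 [136  94  55] rect (array([570.8, 264.2]), 26.2, 26.8, 73.47)
[502. 216.] 108 ztop 65 circ 546 -391 8.2 [ 41  85 152] rect (array([ 545.2, -390.9]), 13.9, 15.2, 24.92)
[605. 282.] 1420 ztop 79 circ 433 -599 103.5 [76 78 79] rect (array([ 431.8, -564.5]), 206.9, 74.5, 1.17)
[422. 309.] 229 ztop 64 circ 388 -242 14.0 [ 64 115  77] rect (array([ 388.4, -241.7]), 26.1, 26.9, 88.76)
[467. 321.] 242 ztop 64 circ 366 -318 14.2 [132 106 121] rect (array([ 366.3, -318. ]), 27.4, 26.8, 89.41)
[395. 361.] 197 ztop 64 circ 304 -191 13.9 [ 67 107  77] rect (array([ 303.7, -193.3]), 22.1, 27.3, 73.2)
```

drive_tool(steps="-0.075 0 0.25 0 0.45;0 0 0.3 0 0.45;0 0 0.25 0 0.45;0 0 0 0 0.45;0 0 0 0 0.8;0 0 0 0 0.8;0 0 0 0 0.8;0 0 -0.2 0 0.8;0 0 -0.5 0 0.8;0 0 -0.8 0 0.8;0 0 -0.8 0 0.8;0 0 -0.3 0 0.8")

```text
time: 42.7
eef_pos: [0.6374, -0.203, 0.1405]
ee_rot: [0.004, 0.669, 0.743, 0.002]
wrist_force: [-0.0, -0.6, 0.7]
opening: 0.0256
gripper_force: 29.5
```

```bash
python3 -c "
from g import *
go((.5785,.1655),.108)"
```

```text
t 42.70 eef [ 0.6374 -0.203   0.1405] deck [ 0.0194 -0.4003] F [-0.  -0.6  0.7] open 0.0256 grip 29.5 toolx ang 1.6752 want 1.6753
to [0.5785 0.1655] units x 7.453 y -0.403 z 0.650
```

drive_tool(steps="0.5 -0.02 0 0 0.8;0.8 -0.04 0 0 0.8;0.9 -0.05 0 0 0.8;0.9 -0.05 0 0 0.8;0.9 -0.05 0 0 0.8;0.9 -0.05 0 0 0.8;0.9 -0.05 0 0 0.8;0.8 -0.05 0 0 0.8;0.6 -0.04 0.3 0 0.8;0.25 0 0.35 0 0.8;0 0 0 0 0.8;0 0 0 0 0.8")

```text
time: 43.9
eef_pos: [0.5767, 0.1657, 0.1011]
ee_rot: [0.0, 0.669, 0.743, -0.0]
wrist_force: [1.0, -0.1, -0.1]
opening: 0.0257
gripper_force: 29.5
```

```bash
python3 -c "
from g import *
go((.5785,.1655),.09);hcap(.027)"
```

```text
t 43.90 eef [0.5767 0.1657 0.1011] deck [-0.0024 -0.0273] F [ 1.  -0.1 -0.1] open 0.0257 grip 29.5 toolx ang 1.6754 want 1.6753
to [0.5785 0.1655] units x -0.007 y 0.035 z 0.223
side 156 [0.5767 0.1645] rel TCP deck [-0.0002 -0.0011] res 0.0026 z rel -0.0029 0.0198 ext [-0.022 -0.042] [ 0.017 -0.02 ]
top 120 [0.5761 0.1674] rel TCP deck [-0.0005  0.0018] res 0.0028 z rel -0.0024 0.0168 ext [-0.013 -0.041] [ 0.015 -0.029]
```

drive_tool(steps="0 0.035 0.1 0 0.8;0 0 0.12 0 0.8;0 0 0 0 0.8;0 0 0 0 0.8")

```text
time: 44.4
eef_pos: [0.5784, 0.166, 0.0897]
ee_rot: [-0.0, 0.669, 0.743, -0.0]
wrist_force: [-0.6, -0.3, 0.5]
opening: 0.0256
gripper_force: 29.6
```

```bash
python3 -c "
from g import *
go((.5785,.1655),.0725)"
```

```text
t 44.40 eef [0.5784 0.166  0.0897] deck [-0.0007 -0.0272] F [-0.6 -0.3  0.5] open 0.0256 grip 29.6 toolx ang 1.6748 want 1.6753
to [0.5785 0.1655] units x -0.009 y 0.000 z 0.343
```

drive_tool(steps="-0.01 0 0.1 0 0.8;0 0 0.1 0 0.8;0 0 0.08 0 0.8;0 0 0.06 0 0.8;0 0 0 0 0.8")

```text
time: 44.9
eef_pos: [0.5783, 0.1657, 0.0722]
ee_rot: [-0.0, 0.669, 0.743, -0.001]
wrist_force: [0.1, -1.0, -0.2]
opening: 0.0258
gripper_force: 29.6
```

```bash
python3 -c "
from g import *
go((.5785,.1655),.0725)"
```

```text
t 44.90 eef [0.5783 0.1657 0.0722] deck [-0.0009 -0.0275] F [ 0.1 -1.  -0.2] open 0.0258 grip 29.6 toolx ang 1.6752 want 1.6753
to [0.5785 0.1655] units x -0.004 y 0.004 z -0.005
```

drive_tool(steps="0 0 0 0 0.65;0 0 0 0 0.5;0 0 0 0 0.45;0 0 -0.5 0 0.4;0 0 -0.8 0 0.35;-0.5 -0.3 -0.2 0 0.35;-0.8 -0.45 0 0 0.35;-0.8 -0.5 0 0 0.35;-0.8 -0.5 0 0 0.35;-0.8 -0.5 0 0 0.35;-0.8 -0.5 0 0 0.35;-0.6 -0.3 0 0 0.35")

```text
time: 46.1
eef_pos: [0.4522, -0.1057, 0.1484]
ee_rot: [0.0, 0.67, 0.743, -0.0]
wrist_force: [-1.2, -0.2, 0.0]
opening: 0.0555
gripper_force: 0.0
```

drive_tool(steps="0 0 0.5 0 0.35;0 0 0.7 0 0.35;0 0 0.7 0 0.35;0 0 0.1 0 0.35;0 0 0 0 0.35")

```text
time: 46.6
eef_pos: [0.4532, -0.1036, 0.048]
ee_rot: [-0.001, 0.669, 0.743, -0.0]
wrist_force: [-0.4, -0.2, 0.9]
opening: 0.0557
gripper_force: 0.0
```

```bash
python3 -c "
from g import *
go((.4542,-.1097),.004);caps();grab('top');comps(n=60,lo=.05,hi=.1)"
```

```text
t 46.60 eef [ 0.4532 -0.1036  0.048 ] deck [-0.1534 -0.2823] F [-0.4 -0.2  0.9] open 0.0557 grip 0.0 toolx ang 1.6753 want 1.6753
to [ 0.4542 -0.1097] units x -0.123 y 0.007 z 0.879
side [288. 291.] 328 454.9 -110.5 r 21.2
side [ 20. 311.] 254 52.9 -64.2 r 29.3
side [328. 379.] 608 465.5 -307.6 r 25.9
side [333. 443.] 737 451.0 -394.3 r 19.6
[437. 109.] 159 ztop 61 circ 748 -293 25.6 [195 154 174] rect (array([ 746.8, -293.4]), 12.9, 50.7, 9.02)
[ 22. 135.] 1556 ztop 76 circ 722 482 48.1 [ 40 163 156] rect (array([717.3, 481.9]), 65.3, 81.1, 0.0)
[208. 200.] 251 ztop 87 circ 584 122 13.6 [193 191 190] rect (array([583.8, 121.8]), 25.5, 25.5, 45.32)
[184. 203.] 250 ztop 87 circ 579 165 13.8 [193 192 192] rect (array([578.7, 164.6]), 26.3, 25.6, 20.06)
[158. 207.] 364 ztop 80 circ 576 215 14.5 [134  94  57] rect (array([576.1, 214.8]), 28.1, 26.9, 45.96)
[131. 211.] 374 ztop 81 circ 571 264 14.0 [131  91  55] rect (array([570.1, 263.6]), 26.6, 26.1, 49.33)
[503. 216.] 105 ztop 66 circ 546 -391 7.8 [ 41  86 153] rect (array([ 546.5, -390. ]), 13.9, 13.1, 3.74)
[614. 281.] 3823 ztop 96 circ 435 -588 86.4 [100 101 102] rect (array([ 435.8, -579.3]), 52.5, 172.8, 83.81)
[422. 309.] 230 ztop 63 circ 388 -242 14.0 [ 64 115  77] rect (array([ 388.5, -241.2]), 26.9, 26.9, 88.25)
[467. 321.] 239 ztop 63 circ 366 -318 14.2 [131 105 120] rect (array([ 365.8, -317.7]), 27.0, 26.9, 9.68)
[394. 360.] 233 ztop 64 circ 304 -191 14.1 [ 65 114  78] rect (array([ 304.8, -190.6]), 26.5, 26.8, 1.69)
```

Both small caps read 87 mm at the top, so they are seated (18+68 = 86 mm). Now the first large cap.

drive_tool(steps="-0.12 0.01 0.3 0 0.35;0 0 0.3 0 0.35;0 0 0.28 0 0.35;0 0 0 0 0.35;0 0 0 0 0.7;0 0 0 0 0.7;0 0 0 0 0.7;0 0 -0.2 0 0.7;0 0 -0.5 0 0.7;0 0 -0.8 0 0.7;0 0 -0.8 0 0.7;0 0 -0.3 0 0.7")

```text
time: 47.9
eef_pos: [0.4563, -0.1102, 0.1396]
ee_rot: [0.004, 0.669, 0.743, 0.002]
wrist_force: [0.7, 0.0, -0.4]
opening: 0.0363
gripper_force: 30.2
```

```bash
python3 -c "
from g import *
go((.570,.264),.108)"
```

```text
t 47.90 eef [ 0.4563 -0.1102  0.1396] deck [-0.151  -0.2891] F [ 0.7  0.  -0.4] open 0.0363 grip 30.2 toolx ang 1.6752 want 1.6753
to [0.57  0.264] units x 7.206 y 3.041 z 0.632
```

drive_tool(steps="0.4 0.16 0 0 0.7;0.7 0.3 0 0 0.7;0.8 0.34 0 0 0.7;0.8 0.34 0 0 0.7;0.8 0.34 0 0 0.7;0.8 0.34 0 0 0.7;0.8 0.34 0 0 0.7;0.8 0.34 0 0 0.7;0.8 0.34 0 0 0.7;0.5 0.2 0.3 0 0.7;0 0 0.3 0 0.7;0 0 0 0 0.7")

```text
time: 49.1
eef_pos: [0.5669, 0.2639, 0.1016]
ee_rot: [-0.001, 0.669, 0.743, -0.002]
wrist_force: [0.1, 0.5, 0.1]
opening: 0.0367
gripper_force: 30.2
```

```bash
python3 -c "
from g import *
go((.570,.264),.0895);hcap(.038)"
```

```text
t 49.10 eef [0.5669 0.2639 0.1016] deck [-0.0019  0.0714] F [0.1 0.5 0.1] open 0.0367 grip 30.2 toolx ang 1.6761 want 1.6753
to [0.57  0.264] units x -0.005 y 0.062 z 0.241
side 263 [0.5664 0.2639] rel TCP deck [-0.0005  0.    ] res 0.0037 z rel -0.0045 0.0198 ext [-0.029  0.051] [0.025 0.086]
top 348 [0.563 0.268] rel TCP deck [-0.0035  0.0045] res 0.0052 z rel -0.0048 0.0181 ext [-0.03   0.054] [0.026 0.083]
```

drive_tool(steps="0 0.055 0.1 0 0.7;0 0 0.12 0 0.7;0 0 0 0 0.7;0 0 0 0 0.7")

```text
time: 49.6
eef_pos: [0.571, 0.2641, 0.0929]
ee_rot: [-0.0, 0.669, 0.743, -0.0]
wrist_force: [0.2, 1.1, 0.5]
opening: 0.0371
gripper_force: 30.2
```

```bash
python3 -c "
from g import *
go((.570,.264),.0725)"
```

```text
t 49.60 eef [0.571  0.2641 0.0929] deck [0.0021 0.0712] F [0.2 1.1 0.5] open 0.0371 grip 30.2 toolx ang 1.6747 want 1.6753
to [0.57  0.264] units x -0.001 y -0.020 z 0.409
```

drive_tool(steps="0 -0.02 0.1 0 0.7;0 0 0.1 0 0.7;0 0 0.1 0 0.7;0 0 0.08 0 0.7;0 0 0.03 0 0.7;0 0 0 0 0.7")

```text
time: 50.2
eef_pos: [0.5705, 0.2647, 0.0742]
ee_rot: [0.0, 0.669, 0.743, 0.001]
wrist_force: [-3.1, -1.0, 9.0]
opening: 0.0367
gripper_force: 31.0
```

```bash
python3 -c "
from g import *
go((.570,.264),.0725)"
```

```text
t 50.20 eef [0.5705 0.2647 0.0742] deck [0.0017 0.0718] F [-3.1 -1.   9. ] open 0.0367 grip 31.0 toolx ang 1.6753 want 1.6753
to [0.57  0.264] units x -0.013 y -0.012 z 0.034
```

drive_tool(steps="0 0 0 0 0.55;0 0 0 0 0.4;0 0 0 0 0.35;0 0 -0.5 0 0.35;0 0 -0.8 0 0.35;-0.5 -0.15 -0.2 0 0.35;-0.9 -0.27 0 0 0.35;-0.9 -0.27 0 0 0.35;-0.9 -0.27 0 0 0.35;-0.9 -0.27 0 0 0.35;-0.9 -0.27 0 0 0.35;-0.9 -0.27 0 0 0.35")

```text
time: 51.4
eef_pos: [0.512, -0.0399, 0.1473]
ee_rot: [0.0, 0.669, 0.743, -0.0]
wrist_force: [0.9, -0.9, 0.4]
opening: 0.0553
gripper_force: 0.0
```

drive_tool(steps="-0.9 -0.27 0 0 0.35;-0.9 -0.27 0 0 0.35;-0.9 -0.27 0 0 0.35;-0.9 -0.27 0 0 0.35;-0.9 -0.27 0 0 0.35;-0.9 -0.27 0 0 0.35;-0.8 -0.2 0 0 0.35;-0.5 -0.15 0.4 0 0.35;0 0 0.7 0 0.35;0 0 0.6 0 0.35;0 0 0 0 0.35;0 0 0 0 0.35")

```text
time: 52.6
eef_pos: [0.4497, -0.3816, 0.0628]
ee_rot: [-0.0, 0.669, 0.743, -0.0]
wrist_force: [-0.4, -0.7, -0.1]
opening: 0.0554
gripper_force: 0.0
```

```bash
python3 -c "
from g import *
go((.4518,-.392),.004);caps();grab('top');comps(n=60,lo=.05,hi=.1)"
```

```text
t 52.60 eef [ 0.4497 -0.3816  0.0628] deck [-0.1858 -0.5583] F [-0.4 -0.7 -0.1] open 0.0554 grip 0.0 toolx ang 1.6753 want 1.6753
to [ 0.4518 -0.392 ] units x -0.212 y 0.020 z 1.176
side [ 20. 313.] 142 53.8 -58.6 r 25.7
side [333. 375.] 198 476.4 -303.7 r 16.4
side [333. 443.] 740 451.6 -394.3 r 19.6
side [412. 434.] 82 543.5 -408.1 r 7.6
[437. 109.] 155 ztop 61 circ 748 -292 25.0 [195 153 174] rect (array([ 743.6, -292.3]), 12.8, 49.9, 0.75)
[ 22. 135.] 1557 ztop 76 circ 722 481 47.3 [ 40 163 156] rect (array([717.2, 481.2]), 81.4, 65.6, 89.82)
[208. 200.] 250 ztop 87 circ 584 122 13.5 [193 191 190] rect (array([583.7, 121.4]), 25.4, 25.1, 73.09)
[184. 203.] 251 ztop 87 circ 579 165 13.9 [193 192 192] rect (array([579.3, 164.9]), 25.6, 25.2, 14.94)
[158. 207.] 366 ztop 81 circ 576 215 14.4 [134  94  57] rect (array([575.9, 214.9]), 26.7, 27.3, 19.33)
[129. 209.] 485 ztop 87 circ 571 264 19.4 [190 188 187] rect (array([570.7, 264.1]), 36.6, 36.7, 78.78)
[502. 216.] 109 ztop 65 circ 546 -391 8.4 [ 41  85 152] rect (array([ 545.7, -391.3]), 14.8, 14.8, 34.48)
[626. 229.] 646 ztop 92 circ 504 -598 23.0 [124 125 126] rect (array([ 507.7, -599. ]), 37.3, 39.9, 30.88)
[422. 309.] 231 ztop 64 circ 388 -242 14.0 [ 54 107  67] rect (array([ 388.4, -241.5]), 26.3, 26.9, 88.27)
[626. 326.] 709 ztop 97 circ 368 -582 20.3 [112 115 117] rect (array([ 364.4, -578. ]), 40.5, 17.4, 39.86)
[366. 318.] 216 ztop 64 circ 376 -147 13.8 [132  61  61] rect (array([ 375.5, -146.6]), 25.5, 26.8, 88.73)
[394. 360.] 232 ztop 63 circ 304 -190 14.3 [ 55 105  67] rect (array([ 305. , -190.5]), 26.8, 26.4, 88.85)
```

drive_tool(steps="-0.21 0.02 0.35 0 0.35;0 0 0.4 0 0.35;0 0 0.3 0 0.35;0 0 0.12 0 0.35;0 0 0 0 0.35;0 0 0 0 0.7;0 0 0 0 0.7;0 0 0 0 0.7;0 0 -0.3 0 0.7;0 0 -0.8 0 0.7;0 0 -0.8 0 0.7;0 0 -0.7 0 0.7")

```text
time: 53.9
eef_pos: [0.4518, -0.3921, 0.1374]
ee_rot: [0.001, 0.669, 0.743, -0.0]
wrist_force: [0.4, -0.9, -0.2]
opening: 0.0361
gripper_force: 30.2
```

```bash
python3 -c "
from g import *
go((.575,.2148),.108)"
```

```text
t 53.90 eef [ 0.4518 -0.3921  0.1374] deck [-0.1848 -0.569 ] F [ 0.4 -0.9 -0.2] open 0.0361 grip 30.2 toolx ang 1.6752 want 1.6753
to [0.575  0.2148] units x 11.816 y 3.714 z 0.588
```

drive_tool(steps="0.4 0.12 -0.1 0 0.7;0.8 0.25 0 0 0.7;0.9 0.28 0 0 0.7;0.9 0.28 0 0 0.7;0.9 0.28 0 0 0.7;0.9 0.28 0 0 0.7;0.9 0.28 0 0 0.7;0.9 0.28 0 0 0.7;0.9 0.28 0 0 0.7;0.9 0.28 0 0 0.7;0.9 0.28 0 0 0.7;0.9 0.28 0 0 0.7")

```text
time: 55.1
eef_pos: [0.5564, 0.1337, 0.1403]
ee_rot: [0.0, 0.669, 0.743, 0.0]
wrist_force: [1.1, -0.1, -0.3]
opening: 0.0366
gripper_force: 30.2
```

drive_tool(steps="0.9 0.28 0 0 0.7;0.6 0.18 0.2 0 0.7;0.1 0 0.4 0 0.7;0 0 0.1 0 0.7;0 0 0 0 0.7;0 0 0 0 0.7")

```text
time: 55.7
eef_pos: [0.5713, 0.2129, 0.1053]
ee_rot: [0.0, 0.67, 0.743, 0.001]
wrist_force: [0.1, 0.3, -0.1]
opening: 0.0366
gripper_force: 30.2
```

```bash
python3 -c "
from g import *
go((.575,.2148),.0895);hcap(.038)"
```

```text
t 55.70 eef [0.5713 0.2129 0.1053] deck [-0.0029  0.0202] F [ 0.1  0.3 -0.1] open 0.0366 grip 30.2 toolx ang 1.6740 want 1.6753
to [0.575  0.2148] units x 0.030 y 0.078 z 0.317
side 282 [0.57   0.2127] rel TCP deck [-0.0013 -0.0001] res 0.0039 z rel -0.0053 0.0197 ext [-0.03  -0.001] [0.024 0.037]
top 312 [0.5668 0.2174] rel TCP deck [-0.0039  0.0049] res 0.0049 z rel -0.0046 0.0197 ext [-0.022  0.002] [0.024 0.03 ]
```

drive_tool(steps="0.03 0.075 0.12 0 0.7;0 0 0.16 0 0.7;0 0 0 0 0.7;0 0 0 0 0.7")

```text
time: 56.2
eef_pos: [0.5741, 0.2154, 0.0893]
ee_rot: [-0.0, 0.669, 0.743, -0.001]
wrist_force: [-0.3, 0.2, 0.8]
opening: 0.0366
gripper_force: 30.2
```

```bash
python3 -c "
from g import *
go((.575,.2148),.0735)"
```

```text
t 56.20 eef [0.5741 0.2154 0.0893] deck [0.0001 0.0224] F [-0.3  0.2  0.8] open 0.0366 grip 30.2 toolx ang 1.6751 want 1.6753
to [0.575  0.2148] units x -0.015 y 0.017 z 0.317
```

drive_tool(steps="-0.01 0.02 0.1 0 0.7;0 0 0.1 0 0.7;0 0 0.08 0 0.7;0 0 0.04 0 0.7;0 0 0 0 0.7")

```text
time: 56.7
eef_pos: [0.5755, 0.2152, 0.0739]
ee_rot: [0.0, 0.669, 0.743, -0.0]
wrist_force: [-1.0, -0.9, -0.2]
opening: 0.0369
gripper_force: 30.2
```

```bash
python3 -c "
from g import *
go((.575,.2148),.0735)"
```

```text
t 56.70 eef [0.5755 0.2152 0.0739] deck [0.0015 0.0221] F [-1.  -0.9 -0.2] open 0.0369 grip 30.2 toolx ang 1.6752 want 1.6753
to [0.575  0.2148] units x -0.007 y -0.010 z 0.009
```

Release, rise, retreat and inspect.

drive_tool(steps="0 0 0 0 0.55;0 0 0 0 0.4;0 0 0 0 0.35;0 0 -0.5 0 0.35;0 0 -0.8 0 0.35;-0.5 -0.3 -0.4 0 0.35;-0.8 -0.4 0 0 0.35;-0.8 -0.4 0 0 0.35;-0.8 -0.4 0 0 0.35;-0.8 -0.4 0 0 0.35;-0.8 -0.4 0 0 0.35;0 0 0 0 0.35")

```text
time: 57.9
eef_pos: [0.4832, -0.0244, 0.1593]
ee_rot: [0.001, 0.671, 0.741, -0.0]
wrist_force: [0.3, 0.7, -0.1]
opening: 0.0556
gripper_force: 0.0
```

```bash
python3 -c "
from g import *
st();im,d=grab('top');comps(n=60,lo=.05,hi=.1)
comps(n=900,lo=.034,hi=.046);comps(n=130,lo=.012,hi=.03)
a=cv2.resize(im[150:310,90:310],None,fx=3.6,fy=3.6,interpolation=cv2.INTER_CUBIC)
cv2.imwrite('pics/f1.png',a[:,:,::-1])
im,d=grab('side','f2.png')"
```

```text
t 57.90 eef [ 0.4832 -0.0244  0.1593] deck [-0.1152 -0.2066] F [ 0.3  0.7 -0.1] open 0.0556 grip 0.0 toolx ang 1.6700 want 1.6753
[437. 109.] 160 ztop 61 circ 749 -294 26.9 [196 155 175] rect (array([ 743.2, -293.9]), 13.6, 53.9, 0.08)
[ 22. 135.] 1551 ztop 76 circ 722 482 48.5 [ 41 164 156] rect (array([720.3, 484.1]), 82.0, 65.9, 84.3)
[156. 206.] 477 ztop 87 circ 576 214 19.2 [194 192 192] rect (array([576.3, 213.6]), 36.5, 37.5, 5.0)
[183. 203.] 232 ztop 87 circ 580 165 13.9 [201 201 202] rect (array([579.2, 164.9]), 26.0, 25.9, 14.4)
[129. 209.] 483 ztop 87 circ 571 265 19.4 [191 188 187] rect (array([570.7, 263.9]), 36.6, 35.7, 88.87)
[503. 216.] 105 ztop 66 circ 546 -390 7.5 [ 40  85 152] rect (array([ 545.6, -390.8]), 13.1, 12.7, 34.44)
[614. 281.] 3830 ztop 96 circ 431 -598 84.8 [100 101 102] rect (array([ 433.2, -579.1]), 51.8, 169.6, 84.02)
[422. 309.] 230 ztop 63 circ 388 -242 14.0 [ 64 116  77] rect (array([ 388.5, -241.1]), 27.0, 26.9, 88.52)
[366. 318.] 217 ztop 64 circ 376 -147 13.8 [131  61  61] rect (array([ 375.5, -146.7]), 25.6, 26.8, 88.8)
[467. 321.] 242 ztop 64
[... 221 characters left out ...]
576 222 77.5 [205 204 201] rect (array([575. , 222.4]), 65.1, 142.5, 5.99)
[436. 118.] 166 ztop 29 circ 747 -298 32.4 [137  23  74] rect (array([ 742. , -297.9]), 15.8, 64.7, 0.28)
[ 42. 148.] 302 ztop 29 circ 723 493 58.9 [12 77 72] rect (array([698.4, 480.5]), 55.0, 117.7, 26.87)
[161. 189.] 458 ztop 29 circ 621 224 69.9 [209 208 205] rect (array([617.2, 224. ]), 13.3, 139.8, 6.18)
[117. 221.] 131 ztop 28 circ 566 305 27.8 [211 209 207] rect (array([565.8, 303.5]), 55.4, 12.0, 6.32)
[589. 277.] 341 ztop 30 circ 440 -562 95.8 [54 54 55] rect (array([ 442.2, -553.2]), 18.9, 191.5, 77.4)
[452. 264.] 508 ztop 24 circ 466 -305 26.1 [162 167 159] rect (array([ 466.6, -305.6]), 40.1, 40.2, 40.89)
```

View pics/f1.png

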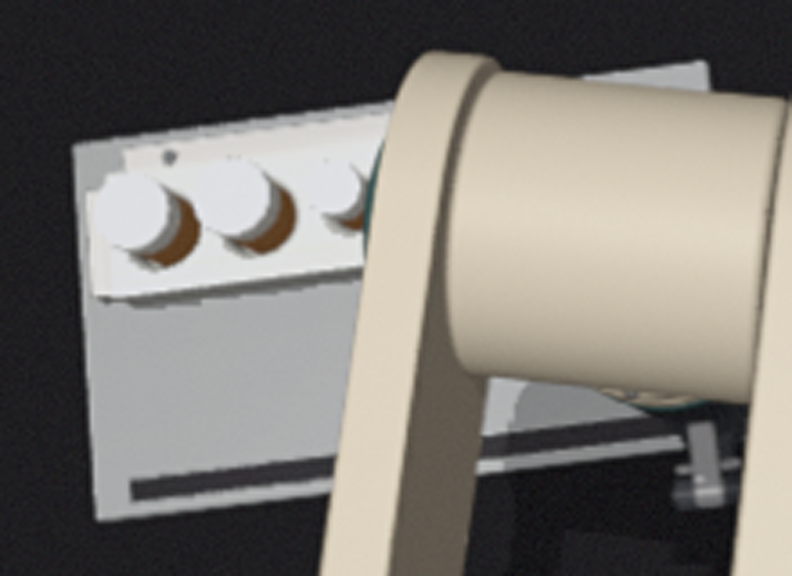

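View pics/f2.png

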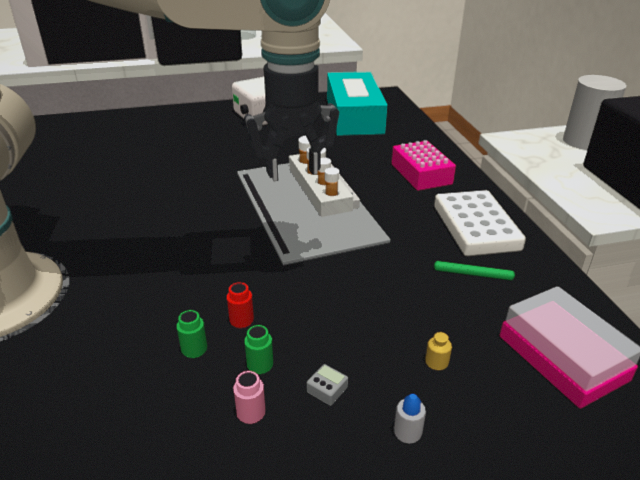

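All four vials are capped: tops read 87 mm in the top view (vial 3 is hidden here, read 87 earlier). The bystanders have not moved. I clear the arm and compare the block's edges with the picture from just after the push.

drive_tool(steps="-0.8 0 -0.3 0 0.35;-0.8 0 -0.3 0 0.35;-0.8 0 0 0 0.35;-0.8 0 0 0 0.35;-0.8 0 0 0 0.35;-0.8 0 0 0 0.35;0 0 0 0 0.35")

```text
time: 58.7
eef_pos: [0.51, -0.262, 0.1881]
ee_rot: [-0.0, 0.67, 0.742, -0.0]
wrist_force: [-0.4, 0.3, -0.4]
opening: 0.0558
gripper_force: 0.0
```

```bash
python3 -c "
from g import *
st();im,d=grab('top');comps(n=120,lo=.05,hi=.1)
b=cv2.resize(im[150:310,90:310],None,fx=3.6,fy=3.6,interpolation=cv2.INTER_CUBIC)[:,:,::-1];cv2.imwrite('pics/f3.png',b)
a=cv2.imread('pics/c4.png')
g=[cv2.GaussianBlur(cv2.cvtColor(i,cv2.COLOR_BGR2GRAY),(0,0),2).astype(np.float32) for i in(a,np.ascontiguousarray(b))]
for nm,(x0,y0,x1,y1) in dict(near=(230,240,480,310),nearL=(120,260,230,320),right=(475,130,530,245),deckR=(690,60,760,430),strip=(120,400,720,500)).items():
    s,r=cv2.phaseCorrelate(g[0][y0:y1,x0:x1].copy(),g[1][y0:y1,x0:x1].copy(),cv2.createHanningWindow((x1-x0,y1-y0),cv2.CV_32F));print(nm,np.round(np.array(s)/3.6*1.75,2),'mm resp %.2f'%r)
"
```

```text
t 58.70 eef [ 0.51   -0.262   0.1881] deck [-0.1134 -0.4457] F [-0.4  0.3 -0.4] open 0.0558 grip 0.0 toolx ang 1.6726 want 1.6753
[437. 109.] 159 ztop 61 circ 748 -293 25.5 [195 153 173] rect (array([ 743.4, -293.4]), 13.6, 50.8, 1.9)
[ 22. 135.] 1545 ztop 76 circ 721 481 48.1 [ 40 163 156] rect (array([717.3, 482.4]), 80.5, 66.6, 88.42)
[208. 200.] 247 ztop 87 circ 584 122 13.5 [192 190 190] rect (array([583.6, 121.6]), 26.2, 25.4, 44.2)
[156. 205.] 475 ztop 87 circ 577 214 19.9 [195 193 193] rect (array([575.8, 214.1]), 38.1, 36.8, 87.86)
[184. 203.] 251 ztop 87 circ 579 165 13.7 [193 192 192] rect (array([579.3, 164.6]), 24.8, 26.7, 83.73)
[129. 209.] 484 ztop 87 circ 571 264 19.3 [190 187 186] rect (array([570.6, 264.1]), 35.8, 37.3, 38.62)
[614. 281.] 3837 ztop 96 circ 435 -588 83.8 [100 101 102] rect (array([ 436.5, -579.4]), 52.2, 165.5, 83.76)
[365. 317.] 167 ztop 63 circ 376 -146 13.6 [114  49  48] rect (array([ 377.5, -143.3]), 19.6, 26.6, 56.81)
near [0.   0.05] mm resp 0.92
nearL [-0.02 -0.13] mm resp 0.75
right [-0.   -0.02] mm resp 0.91
deckR [0.07 0.05] mm resp 0.37
strip [0.04 0.01] mm resp 0.85
```

View pics/f3.png

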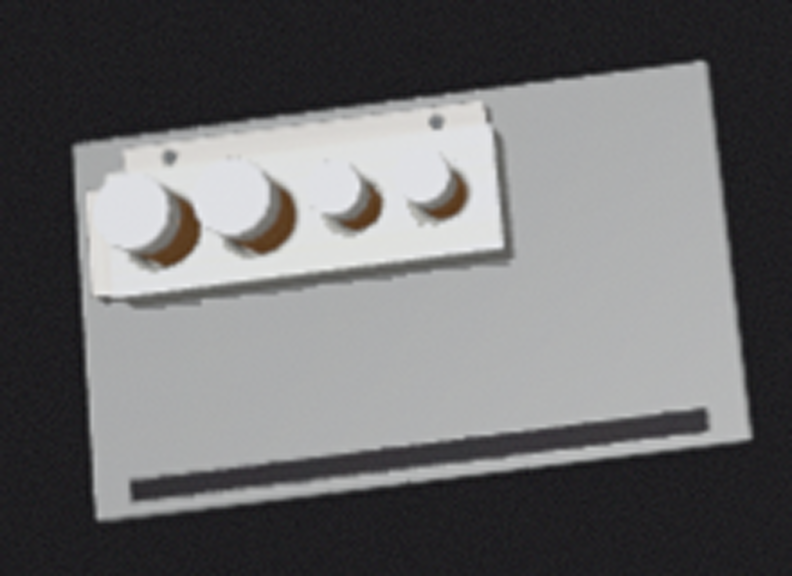

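The block has moved no more than about 0.1 mm since the push, and all four caps are on (tops at 87 mm). I hand the job in.

```bash
python3 -c "
from station import *
print(finish_job())"
```

```text
the job is handed in; nothing more can be done
None
```

I handed the job in at about 59 s: the block is flush against both stops, and all four amber vials (two large, two small) stand fully down in their holes with matching caps seated; the other items were not moved.

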